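# Lock the tube rotor on its spindle with a linchpin

### The job

Secure the tube rotor: take the linchpin by its red grip from the grey cradle, find the cross hole in the square spindle by feel (its height is not known exactly), and push the pin gently and fully home, until its collar sits on the spindle, with the brass ring still up. Then swing the ring over the top of the spindle, fully down to its stop, and leave the pin home and at rest with the ring down. Never lean on the pin or the rotator with more than about 10 N, and leave the other things on the counter alone.

Things in the scene. Friction and masses are not known exactly. Their poses are not given: they have to be found in the camera images.
- rotator: White round tube rotator, fixed, 140 mm across. Origin: centre of its underside, on the spindle axis; z up; +x is the direction in which the pin is pushed (the pin comes from the -x side). Base 40 mm high; grey rotor disc 132 mm across, top at z = 56 mm; red and blue tube caps and an aluminium hub (52 mm across) up to z = 66 mm. A steel square spindle rises from the hub.
- spindle_foot (a point): Where the spindle leaves the hub: rotator frame (0, 0, 66) mm. The spindle is a 22 x 22 mm square bar, sides along the rotator's x and y, rising to 20 mm above the axis of its cross hole. Its -x face (x = -11 mm) has an upright groove 11 mm wide in y and 3 mm deep (floor at x = -8 mm), from 20 mm below the hole's axis up to the top.
- hole_nominal (a point): Middle of the spindle's -x face at nominal hole height: rotator frame (-11, 0, 95) mm. The hole, 9 x 9 mm square, level along x, right through, opens in the groove's floor at y = 0. The spindle seats at a different height each time: the true hole axis is up to 8 mm higher or lower than this point, not measured, and stays there. Find it by touching with the pin's tip, or by looking.
- ball_nominal (a point): Place of a brass spring ball in the top of the hole, 16 mm in from the spindle's -x face: rotator frame (5, 0, 95) mm at nominal hole height. It presses the pin's shank down with about 3 to 5 N and clicks into a round groove in the shank (15 mm from the collar's face) when the pin is home. Pushing the pin past it takes about 5 N.
- cradle: Grey plastic cradle, fixed, base plate 100 x 62 x 10 mm, two notched supports up to 47 mm high in which the linchpin lies level, its red grip overhanging on the -x side. Origin: underside, straight below the linchpin's origin at the start; axes then parallel to the linchpin's. Lift the pin straight up by 30 mm or more to clear it.
- linchpin: Steel linchpin, about 42 g with its ring. Origin: on the pin's axis at the collar's seating face, 45 mm above the counter at the start; x along the pin to the tip, z up. Shank 7 mm thick, 37 mm long. Collar disc 18 mm in diameter, x = -3 to 0. Head bar 12 x 12 mm, x = -31 to -3 mm, then the red grip. Home: origin on the spindle's -x face, pin level.
- red_grip (a point): Point to hold the linchpin at, in the red grip: linchpin frame (-43, 0, 8) mm. The grip is a flat block 12 mm wide (y), x = -56 to -30 mm, z = -7 to +19 mm; grasp it from above, closing across y.
- pin_tip (a point): The pin's tip, at (37, 0, 0) mm in the linchpin's frame; the nose is round (half ball of 3.5 mm radius).
- ring (a joint): Angle of the brass ring (wire bail 44 mm wide between wire centres, wire 4.6 mm thick) about its hinge on the linchpin, at (-8, 0, 0) mm, axis along y. 0 = down at its stop, pointing forward along the pin; pi/2 = upright. Starts between 1.0 and 1.35 and stays where it is left (stiff: 0.06 N m, about 1.2 N at its cross bar).
- ring_bar (a point): Middle of the ring's cross bar, 50 mm from the ring's hinge: linchpin frame (-8 + 50 cos a, 0, 50 sin a) mm for ring angle a. With the pin home and the ring down the bar lies 20 mm beyond the spindle's far face.
- specimen_cup: Bystander: white lidded specimen cup, 49 mm in diameter, 55 mm high, origin at its underside.
- beaker: Bystander: small glass beaker, 50 mm in diameter, 67 mm high, origin at its underside.
- dropper_vial: Bystander: amber dropper vial with white cap, 26 mm in diameter, 58 mm high, origin at its underside.
- timer: Bystander: white bench timer, 60 x 64 x 23 mm, origin at its underside.
- petri_dish_1: Bystander: covered culture dish, 93 mm in diameter, 16 mm high, origin at its underside.
- blue_pen: Bystander: blue and white capped pen, 138 mm long, lying, origin at its underside.
- brown_reagent: Bystander: white reagent bottle with black cap and purple band, 56 mm in diameter, 120 mm high, origin at its underside.
Not all that is in view belongs to the job. Several things have the shape of the linchpin; the one meant has the colours described above.

How it is judged:
By the outcome, as a careful person would: the job done as asked, in the order asked, and still so for the second after the job is handed in, with the robot touching nothing.
It also fails if it takes over 72 s, if anything falls off the work surface, if the arm or the gripper's body presses on something with over 40 N, if the wrist force passes 120 N, or if a joint passes its speed limit or range.

### The arm

A 7-joint arm with a two-finger parallel gripper is mounted at the origin on a cart in front of the work surface, level with it; the furniture and walls round the work are solid. World frame = base frame: x ahead of the robot, y to its left, z up, the work surface at z = 0. Lengths are in m, angles in rad, forces in N, time in s.
With the tool pointing down it reaches from about 0.35 to 0.9 m from the base axis. Payload 8.1 kg.
Tool frame: the origin (TCP) lies at the very end of the fingers, on their centre line; the grasp point (between the pads) lies 19 mm behind it (arm.grip_depth is the distance from the TCP to the grasp point, in m); x points along the fingers, z is the direction in which the jaws open and shut, and the axes are right-handed (so a half turn about x gives the same grasp; the last joint's range is limited). The gripper opens to 92 mm and grips with 3 to 60 N. Pads are 19 mm wide; open, the fingers measure 130 mm over their backs; the gripper's body (75 mm by 190 mm) begins 47 mm behind the grasp point.
Start: joints at [-1.24, 0.434, 0.025, 1.573, -0.012, 1.134, -0.075], TCP at [0.263, 0.567, 0.227] pointing down, gripper open.
Joint ranges: [-2.62, 2.62], [-0.44, 2.09], [-1.27, 1.32], [0.08, 2.57], [-1.32, 4.46], [0.12, 2], [-2.74, 2.74]. Speed limits (rad/s): [2.22, 2.22, 3.01, 3.01, 3.14, 3.14, 3.14].

### API

Orientations are given as a rotation vector (axis times angle).
In Python, from cell import status, cams, arm gives the robot as it stands. The module is installed in compiled form; this text tells all that it offers.
- The arm moves only by the tool step_arm, never from a script. Its argument "rows" is a list of rows, each a list of 7 numbers: the gripper command: -1 is fully open, 1 is shut, values between are in proportion, then the shift along the tool's x, y, z as a fraction of full scale, then the turn, a rotation vector about the tool's x, y, z as a fraction of full scale. In form: [[grip, x, y, z, rx, ry, rz], ...]. A call has 1 to 12 rows; each row is the pose to reach, as a shift and turn from the pose commanded when the call began, along the tool's axes at that moment; what a row does not reach only later rows make up. Full scale, the value 1, is 80 cm for a shift and 60 degrees for a turn. A row lasts 1/12 s, in which the tool goes at most 41.7 mm and 7.16 degrees, less where a joint would pass 70% of its speed; a pose out of reach is approached as far as the arm can. A call with a number of a shift or a turn outside -1 to 1 is refused whole. A call with a gripper value outside its range is refused whole. The fingers move at their own pace and stop on an object; "newtons" is the grip in N (left out, the last holds). Time passes only in rows, so rows that repeat a pose let the fingers close. It gives the time, the measured TCP pose, the force and the opening at its end, in the units of the state.
- status.observe(): the state, without advancing time (a new reading comes with each control period).
- cams.get_image(name): name is "scene" or "top" or "wrist"; returns a dict with "pixels" (420x560x3 uint8, red, green, blue), "range_z" (420x560 float32, m along the optical axis (not along the pixel's ray), 0 where there is no reading), "camera_matrix" (3x3 intrinsics, pixels), "distortion" ([k1, k2, p1, p2, k3] as OpenCV has them; the pictures are not rectified), "eye" and "attitude" of the camera in the world; the wrist camera has in their place "tool_from_camera" (4x4, takes a point from camera to tool coordinates, whose origin is the TCP and whose axes are the tool frame's). Camera axes: x right, y down, z forward; pixel columns grow to the right and rows downward; lengths in m; the calibration is good to about 2 mm. A picture is of the moment at which its call begins: read the wrist's pose just before it.
- arm.sign_off(): hands the job in, once; it reports no verdict.
The state is a dict: "clock": time; "joints": joint angles; "dq": joint speeds; "joint_efforts": joint torques, N m; "position": TCP position; "ee_rot": TCP orientation; "force": force on the tool from outside, world axes, zero at the start; "ft_torque": the same for the moment, N m; "width": opening from 0.0 (shut) to 1.0 (fully open).
Only numpy, scipy, OpenCV 4.12 (cv2) and the standard library are available. Lean on these libraries where they do the work, as an engineer would, in place of code of your own. Each camera call takes 0.05 s, during which the arm holds its last target.

## Working session

There is one attempt and no reset: what is moved stays moved. The work goes in short steps, Python scripts to look and compute and a tool call to move; the robot and the scene stay as the last step left them, time stands still between calls to the robot, and variables do not carry over. Pictures are saved under pics/ and viewed, and the job is handed in when it is done.

Besides the shell and the picture viewer there is one more tool, called after ">>>" as name(argument=value, ...), one argument or row to a line, values as JSON. step_arm: Moves the arm, as the interface text tells. Its arguments: {"type":"object","properties":{"rows":{"type":"array","items":{"type":"array","items":{"type":"number"}}},"newtons":{"type":"number"}},"required":["rows"]}

```bash
mkdir -p pics; ls; python3 - <<'E'
from cell import status,cams,arm
import cv2,numpy as np
s=status.observe(); print({k:np.round(v,3).tolist() for k,v in s.items()})
print(arm.grip_depth)
for n in ["scene","top","wrist"]:
    im=cams.get_image(n)
    cv2.imwrite(f"pics/{n}0.png",im["pixels"][:,:,::-1])
    np.savez(f"{n}0.npz",**im)
    print(n,{k:np.round(v,3).tolist() for k,v in im.items() if k not in("pixels","range_z")})
E
```

```text
pics
{'clock': 0.0, 'joints': [-1.24, 0.435, 0.025, 1.574, -0.012, 1.134, -0.075], 'dq': [0.0, 0.001, 0.001, -0.001, 0.001, 0.002, -0.001], 'joint_efforts': [-0.0, -66.786, 0.984, -31.445, -0.061, 0.043, 0.0], 'position': [0.263, 0.567, 0.226], 'ee_rot': [-0.885, 1.385, 0.883], 'force': [0.915, 0.607, 0.211], 'ft_torque': [-0.014, -0.012, -0.058], 'width': 1.002}
0.0188
scene {'camera_matrix': [[468.469, 0.0, 283.498], [0.0, 468.469, 212.584], [0.0, 0.0, 1.0]], 'distortion': [-0.071, 0.0, 0.0, 0.0, 0.0], 'eye': [-0.562, -0.82, 0.858], 'attitude': [-1.906, 1.039, -0.607]}
top {'camera_matrix': [[481.277, 0.0, 282.516], [0.0, 481.277, 212.193], [0.0, 0.0, 1.0]], 'distortion': [-0.088, 0.0, 0.0, 0.0, 0.0], 'eye': [0.292, -0.147, 1.565], 'attitude': [-2.131, 2.101, -0.195]}
wrist {'camera_matrix': [[377.986, 0.0, 271.22], [0.0, 377.986, 205.755], [0.0, 0.0, 1.0]], 'distortion': [-0.05, 0.0, 0.0, 0.0, 0.0], 'tool_from_camera': [[-0.0, -0.292, 0.956, -0.158], [-0.001, -0.956, -0.292, 0.079], [1.0, -0.001, -0.0, 0.0], [0.0, 0.0, 0.0, 1.0]]}
```

View pics/scene0.png

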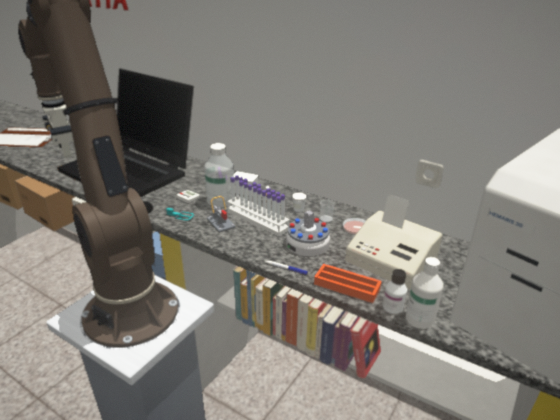

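View pics/top0.png

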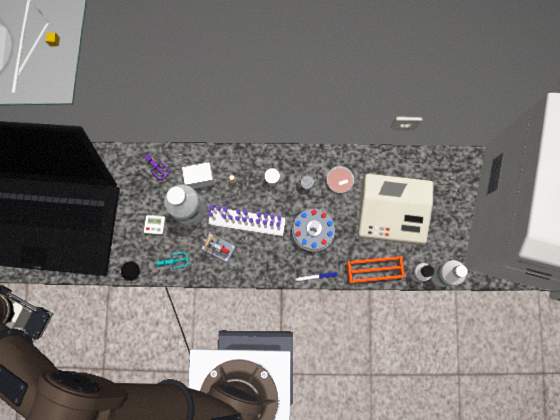

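View pics/wrist0.png

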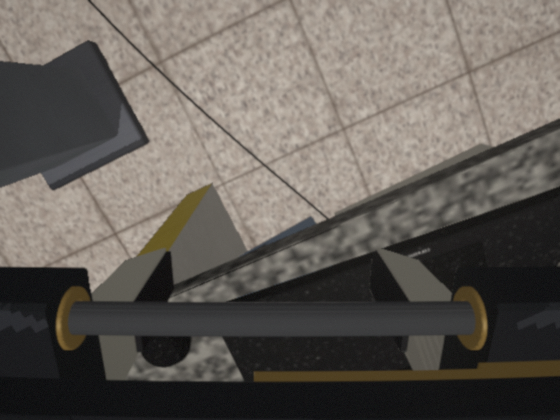

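The top view shows the rotator at about px (314,230) and the cradle with the red-gripped pin at about (218,247). Teal (172,260) and purple (157,167) decoys lie apart. I'll zoom in and measure.

```bash
cat > h.py <<'E'
import numpy as np,cv2
from scipy.spatial.transform import Rotation as R
def load(n):
    return dict(np.load(n,allow_pickle=True))
def campose(im,st=None):
    if "eye" in im: return R.from_rotvec(im["attitude"]).as_matrix(),np.array(im["eye"])
    T=im["tool_from_camera"]; Rt=R.from_rotvec(st["ee_rot"]).as_matrix()
    return Rt@T[:3,:3],Rt@T[:3,3]+np.array(st["position"])
def rays(im,uv):
    uv=np.asarray(uv,float).reshape(-1,1,2)
    p=cv2.undistortPoints(uv,im["camera_matrix"],im["distortion"]).reshape(-1,2)
    return np.c_[p,np.ones(len(p))]
def onplane(im,uv,z,st=None):
    Rm,e=campose(im,st); d=rays(im,uv)@Rm.T
    return e+d*((z-e[2])/d[:,2])[:,None]
def cloud(im,st=None,box=None):
    h,w=im["range_z"].shape
    vv,uu=np.mgrid[0:h,0:w]
    uv=np.c_[uu.ravel(),vv.ravel()].astype(float)
    d=rays(im,uv)*im["range_z"].reshape(-1,1)
    Rm,e=campose(im,st)
    return (d@Rm.T+e).reshape(h,w,3)
def proj(im,P,st=None):
    Rm,e=campose(im,st)
    pc=(np.atleast_2d(P)-e)@Rm
    return cv2.projectPoints(pc.reshape(-1,1,3),np.zeros(3),np.zeros(3),im["camera_matrix"],im["distortion"])[0].reshape(-1,2)
def crop(im,x0,y0,x1,y1,k,fn):
    c=im["pixels"][y0:y1,x0:x1,::-1]
    cv2.imwrite(fn,cv2.resize(c,None,fx=k,fy=k,interpolation=cv2.INTER_CUBIC))
E
python3 - <<'E'
from h import *
t=load("top0.npz"); s=load("scene0.npz")
crop(t,140,150,350,290,3.8,"pics/topc.png")
crop(s,190,160,350,280,5,"pics/scenec.png")
for n,uv in dict(rot=(314,230),grip=(224,249),cradle=(218,247),corner1=(206,244),c2=(232,252)).items():
    print(n,onplane(t,[uv],0.05).round(3))
C=cloud(t); print(C[230,314],C[249,224],C[247,218],C[262,250])
E
```

```text
rot [[ 0.531 -0.232  0.05 ]]
grip [[0.466 0.053 0.05 ]]
cradle [[0.473 0.072 0.05 ]]
corner1 [[0.482 0.111 0.05 ]]
c2 [[0.457 0.027 0.05 ]]
[ 0.52626629 -0.23013906  0.08184337] [0.46561396 0.05178515 0.05763936] [0.47255255 0.07209795 0.05015841] [ 0.43123091 -0.02682493 -0.00205385]
```

View pics/topc.png

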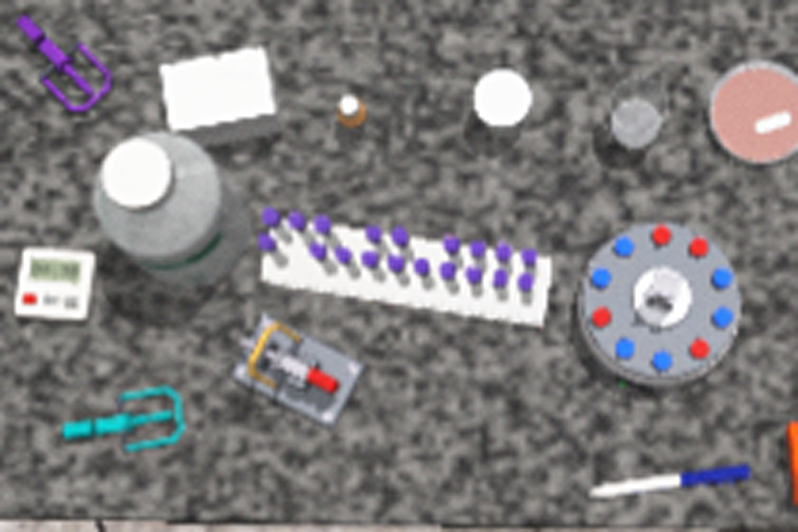

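View pics/scenec.png

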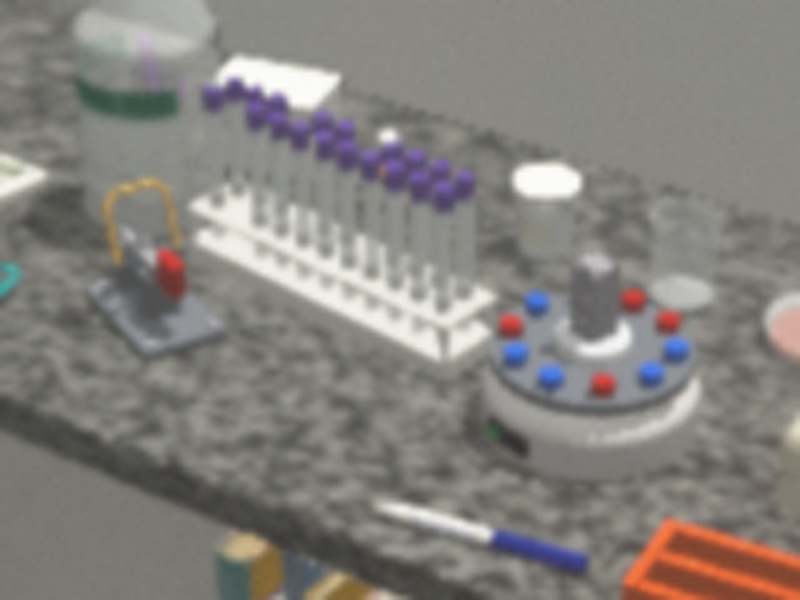

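The top crop shows the cradle with the pin's red grip at crop (323,380) and its nose at about (245,343), and the rotator centred near (661,298). The scene crop shows the ring upright and a green/black panel on the rotator base. I'll measure next.

```bash
python3 - <<'E'
from h import *
t=load("top0.npz"); s=load("scene0.npz")
np.set_printoptions(precision=4,suppress=True)
for nm,im in (("top",t),("scene",s)):
    C=cloud(im); hsv=cv2.cvtColor(im["pixels"],cv2.COLOR_RGB2HSV)
    H,S,V=[hsv[...,i].astype(int) for i in range(3)]
    m=((H<8)|(H>172))&(S>130)&(V>90)
    n,l,st,ce=cv2.connectedComponentsWithStats(m.astype(np.uint8))
    for i in range(1,n):
        if st[i,4]>6:
            P=C[l==i]; P=P[np.abs(P).sum(1)>0]
            if .3<P[:,0].mean()<.75: print(nm,"red",ce[i].round(1),st[i,4],np.median(P,0))
    m=((H>100)&(H<125))&(S>130)&(V>90)
    n,l,st,ce=cv2.connectedComponentsWithStats(m.astype(np.uint8))
    for i in range(1,n):
        if st[i,4]>6:
            P=C[l==i]
            if .3<P[:,0].mean()<.75: print(nm,"blue",ce[i].round(1),st[i,4],np.median(P,0))
    # spindle
    P=C.reshape(-1,3)
    d=np.hypot(P[:,0]-.53,P[:,1]+.23)
    q=P[(d<.06)&(P[:,2]>.075)&(P[:,2]<.14)]
    print(nm,"spindle pts",len(q),q.mean(0) if len(q) else 0,q.min(0),q.max(0))
    hi=P[(P[:,2]>.02)&(P[:,0]>.3)&(P[:,0]<.75)&(P[:,1]<.35)&(P[:,1]>-.4)]
    g={}
    for p in hi:
        k=(round(p[0]/.05)*.05,round(p[1]/.05)*.05); g[k]=max(g.get(k,0),p[2])
    if nm=="top":
        xs=sorted({k[0] for k in g}); ys=sorted({k[1] for k in g})[::-1]
        print("y:",np.round(ys,2))
        for x in xs[::-1]: print(round(x,2),[int(1000*g.get((x,y),0)) for y in ys])
E
```

```text
top red [313.5 211.5] 16 [ 0.5879 -0.2293  0.0651]
top red [323.5 214.5] 16 [ 0.5792 -0.261   0.0645]
top red [297.7 232.9] 18 [ 0.5189 -0.1806  0.0652]
top red [323.5 241.4] 17 [ 0.4936 -0.2603  0.0637]
top red [224.2 249.7] 29 [0.462  0.051  0.0621]
top red [398.  259.6] 7 [ 0.4445 -0.5072  0.0112]
top red [347.3 265. ] 9 [ 0.4244 -0.3409  0.0142]
top red [357. 263.] 7 [ 0.4303 -0.3712  0.0227]
top red [400.  271.3] 10 [ 0.4044 -0.5098  0.0233]
top red [396. 278.] 9 [ 0.3851 -0.5018 -0.0018]
top blue [303.8 214.5] 18 [ 0.5779 -0.1992  0.0653]
top blue [297.8 222.8] 19 [ 0.5513 -0.1804  0.0656]
top blue [329.5 222.8] 18 [ 0.553  -0.2802  0.0645]
top blue [329.8 232.8] 19 [ 0.5203 -0.2817  0.0629]
top blue [304.  241.1] 20 [ 0.4933 -0.1997  0.0651]
top blue [313.8 244.5] 18 [ 0.483  -0.2311  0.064 ]
top blue [327.7 274.7] 61 [ 0.3919 -0.2801  0.0096]
top spindle pts 65 [ 0.5331 -0.2295  0.1086] [ 0.5222 -0.2429  0.0763] [ 0.546  -0.2176  0.123 ]
y: [ 0.35  0.3   0.25  0.2   0.15  0.1   0.05  0.   -0.05 -0.1  -0.15 -0.2
 -0.25 -0.3  -0.35 -0.4 ]
0.75 [870, 834, 836, 816, 71, 70, 0, 0,
[... 811 characters left out ...]
2635  0.0655]
scene red [326.5 274.9] 12 [ 0.3994 -0.3697  0.0236]
scene red [320.9 307.6] 22 [ 0.52   -0.3034 -0.2267]
scene red [366.9 334.9] 162 [ 0.5561 -0.465  -0.2989]
scene red [377.7 352. ] 12 [ 0.6221 -0.4938 -0.4212]
scene red [367.2 369.2] 12 [ 0.5264 -0.4932 -0.4217]
scene blue [297. 220.] 9 [ 0.5488 -0.1814  0.0645]
scene blue [292.6 230.1] 12 [ 0.488  -0.2017  0.0662]
scene blue [324.8 229. ] 10 [ 0.5486 -0.2819  0.0667]
scene blue [319.8 234. ] 10 [ 0.5156 -0.2828  0.0671]
scene blue [299.6 234.9] 11 [ 0.4793 -0.2333  0.0654]
scene blue [297.6 269.5] 26 [ 0.3901 -0.2808  0.011 ]
scene spindle pts 140 [ 0.5312 -0.2327  0.0993] [ 0.5195 -0.2459  0.075 ] [ 0.5496 -0.2164  0.1198]
```

```bash
cat >> h.py <<'E'
def togo(st,P,Rt=None,base=None):
    """shift (fraction) along tool axes from current pose to world P; turn rotvec fraction"""
    R0=R.from_rotvec(st["ee_rot"]); d=R0.inv().apply(np.array(P)-np.array(st["position"]))/0.8
    rv=np.zeros(3) if Rt is None else (R0.inv()*R.from_matrix(Rt)).as_rotvec()/np.deg2rad(60)
    return d.round(4),rv.round(4)
def down(jaw_yaw):
    """tool x down, tool z horizontal with yaw"""
    x=np.array([0,0,-1.]); z=np.array([np.cos(jaw_yaw),np.sin(jaw_yaw),0]); y=np.cross(z,x)
    return np.c_[x,y,z]
E
python3 - <<'E'
from h import *
from cell import status
s=status.observe(); np.set_printoptions(precision=4,suppress=True)
print(R.from_rotvec(s["ee_rot"]).as_matrix())
# pin yaw ~66deg; jaws along y_pin: yaw 156 or -24
for a in (156,-24,66,246):
    print(a,togo(s,[0.43,0.03,0.30],down(np.deg2rad(a))))
E
```

```text
[[-0.0004 -0.9074  0.4203]
 [-0.0011  0.4203  0.9074]
 [-1.     -0.0001 -0.0011]]
156 (array([-0.0917, -0.4719, -0.5209]), array([-1.5143, -0.0009, -0.0008]))
-24 (array([-0.0917, -0.4719, -0.5209]), array([ 1.4857, -0.0008,  0.0009]))
66 (array([-0.0917, -0.4719, -0.5209]), array([-0.0143, -0.0011,  0.0001]))
246 (array([-0.0917, -0.4719, -0.5209]), array([2.9857, 0.0002, 0.0017]))
```

```bash
python3 - <<'E'
from h import *
np.set_printoptions(precision=3,suppress=True)
t=load("top0.npz"); s=load("scene0.npz")
C=cloud(t)
for uv in [(40,150),(80,150),(95,160),(60,220),(100,240),(20,310),(10,320)]: print("t",uv,C[uv[1],uv[0]])
C=cloud(s)
for uv in [(120,80),(185,105),(185,150),(130,110),(120,160),(160,180),(80,165)]: print("s",uv,C[uv[1],uv[0]])
E
```

```text
t (40, 150) [0.732 0.594 0.231]
t (80, 150) [0.724 0.458 0.257]
t (95, 160) [0.713 0.437 0.193]
t (60, 220) [0.555 0.606 0.031]
t (100, 240) [0.492 0.465 0.027]
t (20, 310) [0.266 0.511 0.392]
t (10, 320) [0.24  0.543 0.378]
s (120, 80) [0.76  0.845 0.316]
s (185, 105) [0.726 0.437 0.286]
s (185, 150) [0.686 0.421 0.115]
s (130, 110) [0.731 0.772 0.203]
s (120, 160) [ 0.049 -0.008  0.422]
s (160, 180) [0.554 0.44  0.032]
s (80, 165) [-0.006  0.064  0.413]
```

>>> step_arm(
  rows=[
    [-1,-0.12,0,0,0,0,0],
    [-1,-0.12,-0.4719,-0.5209,1,0,0],
    [-1,-0.12,-0.4719,-0.5209,1,0,0],
    [-1,-0.12,-0.4719,-0.5209,1,0,0],
    [-1,-0.12,-0.4719,-0.5209,1,0,0],
    [-1,-0.12,-0.4719,-0.5209,1,0,0],
    [-1,-0.12,-0.4719,-0.5209,1,0,0],
    [-1,-0.12,-0.4719,-0.5209,1,0,0],
    [-1,-0.12,-0.4719,-0.5209,1,0,0],
    [-1,-0.12,-0.4719,-0.5209,1,0,0],
    [-1,-0.12,-0.4719,-0.5209,1,0,0],
    [-1,-0.12,-0.4719,-0.5209,1,0,0],
  ],
)

```text
clock: 1.15
position: [0.3984, 0.1295, 0.3127]
ee_rot: [-0.07, 1.57, 0.071]
force: [0.8, 1.3, 0.0]
width: 0.996
```

```bash
python3 - <<'E'
from h import *
from cell import status
s=status.observe(); np.set_printoptions(precision=4,suppress=True)
print(s["clock"],s["joints"],s["position"])
print(R.from_rotvec(s["ee_rot"]).as_matrix())
print(togo(s,[0.44,0.05,0.26],down(np.deg2rad(-24))))
E
```

```text
1.15 [-0.8696 -0.0026  0.4352  1.9229  0.0006  1.2208 -0.3451] [0.3984 0.1295 0.3127]
[[ 0.     -0.0894  0.996 ]
 [ 0.0006  0.996   0.0894]
 [-1.      0.0006  0.0001]]
(array([ 0.0658, -0.1036,  0.0429]), array([ 0.4855, -0.0001, -0.0006]))
```

>>> step_arm(
  rows=[
    [-1,0.0658,-0.1036,0.0429,0.4855,0,0],
    [-1,0.0658,-0.1036,0.0429,0.4855,0,0],
    [-1,0.0658,-0.1036,0.0429,0.4855,0,0],
    [-1,0.0658,-0.1036,0.0429,0.4855,0,0],
    [-1,0.0658,-0.1036,0.0429,0.4855,0,0],
    [-1,0.0658,-0.1036,0.0429,0.4855,0,0],
  ],
)

```text
clock: 1.65
position: [0.44, 0.0523, 0.2598]
ee_rot: [0.326, 1.546, -0.326]
force: [0.9, -0.4, 0.4]
width: 0.998
```

```bash
cat > snap.py <<'E'
import sys; from h import *
from cell import status,cams
np.set_printoptions(precision=4,suppress=True)
s=status.observe(); im=cams.get_image("wrist"); n=sys.argv[1]
np.savez(n+".npz",**im,st_position=s["position"],st_ee_rot=s["ee_rot"])
cv2.imwrite(f"pics/{n}.png",im["pixels"][:,:,::-1]); print(s["clock"],s["joints"],s["position"],s["force"],s["width"])
E
python3 snap.py w1
```

```text
1.65 [-0.7554  0.093   0.5722  1.9744 -0.0568  1.09   -0.5744] [0.44   0.0523 0.2598] [ 0.8537 -0.3697  0.3831] 0.9975022605368674
```

View pics/w1.png

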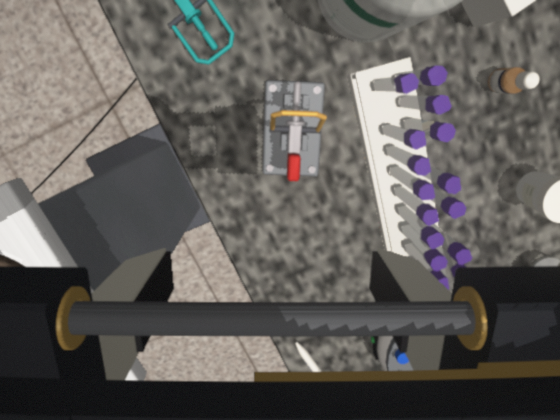

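The wrist view shows the cradle at about px (295,130), with the red grip at (294,167), the brass ring bar at (298,113) and the tip end at (297,92).

```bash
python3 - <<'E'
from h import *
np.set_printoptions(precision=4,suppress=True)
im=load("w1.npz"); st=dict(position=im["st_position"],ee_rot=im["st_ee_rot"])
crop(im,240,70,350,190,5,"pics/w1c.png")
C=cloud(im,st)
hsv=cv2.cvtColor(im["pixels"],cv2.COLOR_RGB2HSV); H,S,V=[hsv[...,i].astype(int) for i in range(3)]
reg=np.zeros(H.shape,bool); reg[70:195,250:340]=1
m=((H<8)|(H>172))&(S>130)&(V>70)&reg
P=C[m]; print("red n",m.sum(),P.min(0),P.max(0),np.median(P,0))
top=P[P[:,2]>np.percentile(P[:,2],90)-.003]; print("top",len(top),top.mean(0)); 
ys,xs=np.where(m); print(xs.min(),xs.max(),ys.min(),ys.max())
r=cv2.minAreaRect(top[:,:2].astype(np.float32)*1000); print(r)
# brass
mb=(H>12)&(H<28)&(S>110)&(V>80)&reg; P=C[mb]; print("brass",mb.sum(),P.min(0),P.max(0))
# base plate of cradle  z~10mm
mp=reg&(abs(C[...,2]-.010)<.004)&(S<60)
n,l,s_,c=cv2.connectedComponentsWithStats(mp.astype(np.uint8)); 
mm=cv2.morphologyEx((reg&(C[...,2]>.006)).astype(np.uint8),cv2.MORPH_OPEN,np.ones((3,3)))
P=C[mm>0]; r=cv2.minAreaRect(P[:,:2].astype(np.float32)*1000); print("cradle",r)
# shank/head pts
ms=reg&(C[...,2]>.044)&~m&~mb&(C[...,2]<.056)
P=C[ms]; print("pin pts",len(P),P.mean(0)); 
vx=cv2.fitLine(P[:,:2].astype(np.float32),cv2.DIST_HUBER,0,.01,.01).ravel(); print(vx,np.degrees(np.arctan2(vx[1],vx[0])))
E
```

```text
red n 311 [ 0.4502  0.0277 -0.    ] [0.4724 0.1249 0.418 ] [0.4628 0.0524 0.0636]
top 290 [0.463  0.0522 0.0649]
287 299 154 180
((469.6407775878906, 81.52482604980469), (85.84501647949219, 14.16020393371582), 76.93269348144531)
brass 342 [0.4578 0.0735 0.0094] [0.5067 0.1249 0.418 ]
cradle ((476.6280212402344, 79.1109619140625), (99.7907943725586, 62.13312911987305), 63.952392578125)
pin pts 1265 [0.4807 0.0879 0.0485]
[0.448  0.894  0.4807 0.0879] 63.386166
```

View pics/w1c.png

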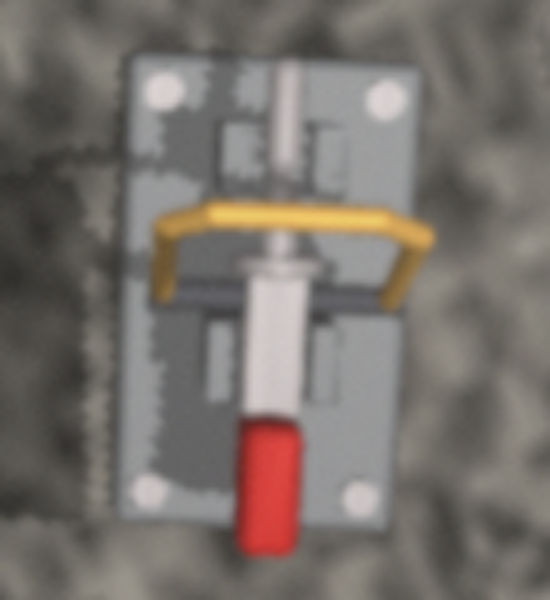

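```bash
python3 - <<'E'
from h import *
from cell import status
s=status.observe(); np.set_printoptions(precision=4,suppress=True)
# look from robot side-left toward rotator: jaw yaw 0 => tool y = +y ; 
print(togo(s,[0.515,-0.235,0.24],down(np.deg2rad(0))), togo(s,[0.535,-0.255,0.24],down(np.deg2rad(-24))))
im=load("w1.npz"); st=dict(position=im["st_position"],ee_rot=im["st_ee_rot"])
C=cloud(im,st); hsv=cv2.cvtColor(im["pixels"],cv2.COLOR_RGB2HSV); H,S,V=[hsv[...,i].astype(int) for i in range(3)]
reg=np.zeros(H.shape,bool); reg[150:185,250:340]=1
m=((H<8)|(H>172))&(S>130)&(V>70)&reg&(abs(C[...,2]-.064)<.004)
P=C[m]; print(len(P)); print(cv2.minAreaRect(P[:,:2].astype(np.float32)*1000),P.mean(0))
E
```

```text
(array([ 0.0249, -0.2917,  0.2304]), array([-0.3948, -0.    , -0.0003])) (array([ 0.0249, -0.3046,  0.2633]), array([ 0.0052, -0.0001, -0.0003]))
303
((462.95611572265625, 52.115509033203125), (25.169893264770508, 10.617234230041504), 66.89400482177734) [0.4629 0.0523 0.0636]
```

>>> step_arm(
  rows=[
    [-1,0,-0.3046,0.2633,0,0,0],
    [-1,0,-0.3046,0.2633,0,0,0],
    [-1,0,-0.3046,0.2633,0,0,0],
    [-1,0,-0.3046,0.2633,0,0,0],
    [-1,0,-0.3046,0.2633,0,0,0],
    [-1,0,-0.3046,0.2633,0,0,0],
    [-1,0.02,-0.3046,0.2633,0,0,0],
    [-1,0.02,-0.3046,0.2633,0,0,0],
    [-1,0.02,-0.3046,0.2633,0,0,0],
    [-1,0.02,-0.3046,0.2633,0,0,0],
  ],
)

```text
clock: 2.53
position: [0.5335, -0.2573, 0.2434]
ee_rot: [0.327, 1.547, -0.328]
force: [0.5, 0.1, 0.1]
width: 0.999
```

```bash
python3 snap.py w2
```

```text
2.5333 [-0.141   0.4231  0.7198  1.6733 -0.2989  1.1593  0.2391] [ 0.5335 -0.2573  0.2434] [0.4868 0.1499 0.0547] 0.9988799416737926
```

View pics/w2.png

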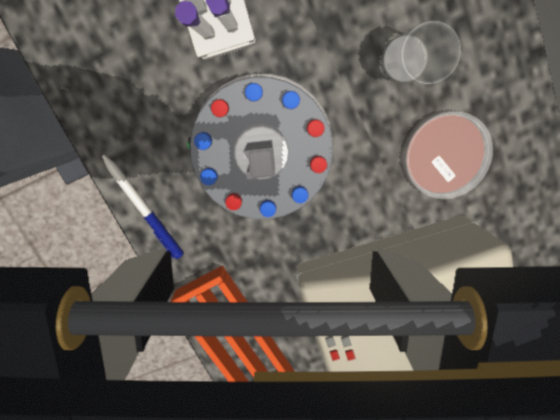

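```bash
python3 - <<'E'
from h import *
im=load("w2.npz")
crop(im,225,105,305,195,7,"pics/w2c.png")
E
```

```text
(no output)
```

View pics/w2c.png

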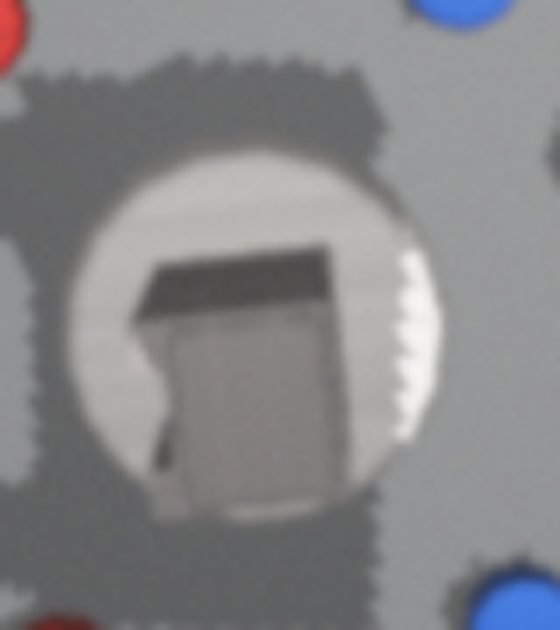

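The wrist crop shows the spindle's groove opening on the left side of the square (crop (160,400)), so the pin is pushed toward image right. I'll measure the spindle height against the hub, and its yaw.

```bash
python3 - <<'E'
from h import *
np.set_printoptions(precision=4,suppress=True)
im=load("w2.npz"); st=dict(position=im["st_position"],ee_rot=im["st_ee_rot"])
C=cloud(im,st)
reg=np.zeros(C.shape[:2],bool); reg[60:230,180:345]=1
Z=C[...,2]
hub=reg&(np.hypot(C[...,0]-.535,C[...,1]+.232)<.04)
P=C[hub&(Z>.1)]; print("z hist",np.histogram(P[:,2],bins=np.arange(.1,.135,.002)))
h,e=np.histogram(C[hub][:,2],bins=np.arange(.05,.075,.001)); print("hub hist",h)
hsv=cv2.cvtColor(im["pixels"],cv2.COLOR_RGB2HSV); H,S,V=[hsv[...,i].astype(int) for i in range(3)]
caps=reg&(S>130)&(V>90)
n,l,s_,ce=cv2.connectedComponentsWithStats(caps.astype(np.uint8)); cc=[]
for i in range(1,n):
    if s_[i,4]>60:
        p=np.median(C[l==i],0); cc.append(p); print(ce[i].round(1),s_[i,4],p)
cc=np.array(cc); A=np.c_[2*cc[:,:2],np.ones(len(cc))]; x=np.linalg.lstsq(A,(cc[:,:2]**2).sum(1),rcond=None)[0]; print("centre caps",x[:2],np.sqrt(x[2]+x[:2]@x[:2]))
ang=np.degrees(np.arctan2(cc[:,1]-x[1],cc[:,0]-x[0])); print(np.sort(ang))
rim=reg&(Z>.052)&(Z<.060); P=C[rim]; r=cv2.minEnclosingCircle(P[:,:2].astype(np.float32)*1000); print("disc",r)
top=P=C[hub&(Z>.112)]; zt=np.median(P[:,2]); P=P[abs(P[:,2]-zt)<.003]; print("ztop",zt,P[:,2].std(),len(P)); r=cv2.minAreaRect(P[:,:2].astype(np.float32)*1000); print("top",r); 
print(onplane(im,[[225+165/7,105+320/7],[225+335/7,105+300/7],[225+350/7,105+485/7],[225+190/7,105+510/7]],zt,st))
E
```

```text
z hist (array([ 12,   9,  18,  13,  12,  12,  16, 140, 464, 159,   0,   0,   0,
         0,   0,   0,   0]), array([0.1  , 0.102, 0.104, 0.106, 0.108, 0.11 , 0.112, 0.114, 0.116,
       0.118, 0.12 , 0.122, 0.124, 0.126, 0.128, 0.13 , 0.132, 0.134]))
hub hist [   0    0    0    3  164 1164 1614  499   41   23   27   29   28   33
  131  460  524  143   14    7    2    6    3    6]
[253.1  91.7] 233 [ 0.551  -0.1793  0.0663]
[290.4  99.6] 223 [ 0.5774 -0.1982  0.0663]
[219.2 107.8] 232 [ 0.5187 -0.1796  0.0663]
[315.2 127.8] 219 [ 0.5879 -0.229   0.0661]
[202.5 140.7] 217 [ 0.4926 -0.1988  0.066 ]
[318.  164.2] 212 [ 0.5781 -0.2599  0.0661]
[208.3 176.1] 210 [ 0.4829 -0.2297  0.0662]
[299.5 194.5] 203 [ 0.552  -0.2792  0.0662]
[233.  201.6] 196 [ 0.4931 -0.2605  0.0661]
[267.5 208.3] 201 [ 0.5196 -0.2793  0.0659]
centre caps [ 0.5354 -0.2294] 0.052485103834006494
[-179.6101 -143.6631 -107.5416  -71.5409  -35.5636    0.4678   36.51
   72.6233  108.512   144.4642]
disc ((535.4512939453125, -229.8141632080078), 65.91425323486328)
ztop 0.11722725090036051 0.0010986551896817827 759
top ((535.5091552734375, -229.73411560058594), (22.120094299316406, 21.94143295288086), 72.6048583984375)
[[ 0.5323 -0.2177  0.1172]
 [ 0.5499 -0.2232  0.1172]
 [ 0.5432 -0.2424  0.1172]
 [ 0.5259 -0.2378  0.1172]]
```

```bash
python3 - <<'E'
from h import *
np.set_printoptions(precision=4,suppress=True)
g=np.array([.463,.0522])
for f in ("w1","top0"):
    im=load(f+".npz"); st=dict(position=im["st_position"],ee_rot=im["st_ee_rot"]) if f=="w1" else None
    C=cloud(im,st).reshape(-1,3); C=C[(C[:,2]>.03)&(C[:,2]<.2)&(C[:,0]>.3)&(C[:,0]<.8)]
    a=np.radians(-26); z=np.array([np.cos(a),np.sin(a)]); y=np.array([-z[1],z[0]])
    u=(C[:,:2]-g)@z; v=(C[:,:2]-g)@y
    for lo,hi in ((.03,.08),(.08,.1),(.1,.13),(.13,.2)):
        s=(C[:,2]>lo)&(C[:,2]<hi)&(abs(v)<.045)&(u>.02)&(u<.2)
        h=np.histogram(u[s],bins=np.arange(.02,.2,.01)); print(f,lo,hi,h[0])
    s=(C[:,2]>.125)&(C[:,2]<.16)&(abs(v)<.08)&(u<.2)&(u>0)
    q=np.c_[u,v,C[:,2]][s]; 
    if len(q): i=np.argsort(q[:,0])[:1000:60]; print(q[i])
E
```

```text
w1 0.03 0.08 [ 63   0   0   0  12 251 688 704 672 215 106  60  42   3   0   0   0]
w1 0.08 0.1 [  1   0   0   0   0   0 179 139 218  78  22   0   0   0   0   0   0]
w1 0.1 0.13 [  0   0   0   0   0   0 297 246 428 310 228   0   0   0   0   0   0]
w1 0.13 0.2 [  0   0   0   0   0   0 333 422 547 401 339  40   0   0   0   0   0]
[[0.068  0.0793 0.132 ]
 [0.0701 0.0738 0.1276]
 [0.0735 0.0787 0.1375]
 [0.0775 0.0797 0.1362]
 [0.0808 0.0393 0.1319]
 [0.0823 0.037  0.1373]
 [0.0839 0.0415 0.1371]
 [0.0861 0.0362 0.1355]
 [0.0873 0.0167 0.1291]
 [0.0882 0.0218 0.1354]
 [0.0894 0.0192 0.1374]
 [0.0903 0.0239 0.1289]
 [0.0912 0.041  0.1362]
 [0.0928 0.013  0.1369]
 [0.0939 0.0158 0.1352]
 [0.0943 0.0027 0.1266]
 [0.0948 0.0792 0.1354]]
top0 0.03 0.08 [10  0  0  0  1 20 52 62 55 45 39 31 20  0  0  0  0]
top0 0.08 0.1 [ 0  0  0  0  0  0  8  6 10  5  6  0  0  0  0  0  0]
top0 0.1 0.13 [ 0  0  0  0  0  0 10 14 16  6 10  1  0  0  0  0  0]
top0 0.13 0.2 [ 0  0  0  0  0  0 16 22 29 25 18  4  0  0  0  0  0]
[[ 0.068   0.0793  0.138 ]
 [ 0.0978  0.0588  0.1287]
 [ 0.1095 -0.022   0.1348]
 [ 0.123  -0.0012  0.1356]
 [ 0.1499 -0.0761  0.1377]]
```

```bash
python3 - <<'E'
from h import *
np.set_printoptions(precision=3,suppress=True)
im=load("w1.npz")
h,w=im["range_z"].shape
vv,uu=np.mgrid[0:h,0:w]
d=rays(im,np.c_[uu.ravel(),vv.ravel()])*im["range_z"].reshape(-1,1)
T=im["tool_from_camera"]; P=(d@T[:3,:3].T+T[:3,3]).reshape(h,w,3)
for v in (280,300,320,345,365,378,390,410):
    print(v,[tuple((P[v,u]*1000).round(0).astype(int)) for u in (2,40,75,110,140,165,271,395,420,470,520,557)])
E
```

```text
280 [(np.int64(-79), np.int64(37), np.int64(-65)), (np.int64(-78), np.int64(36), np.int64(-56)), (np.int64(-76), np.int64(35), np.int64(-48)), (np.int64(-31), np.int64(11), np.int64(-61)), (np.int64(-32), np.int64(12), np.int64(-49)), (np.int64(-12), np.int64(1), np.int64(-46)), (np.int64(260), np.int64(-144), np.int64(-1)), (np.int64(-29), np.int64(10), np.int64(48)), (np.int64(-30), np.int64(11), np.int64(57)), (np.int64(-77), np.int64(36), np.int64(49)), (np.int64(-79), np.int64(37), np.int64(60)), (np.int64(-79), np.int64(36), np.int64(70))]
300 [(np.int64(-88), np.int64(36), np.int64(-59)), (np.int64(-86), np.int64(36), np.int64(-51)), (np.int64(-79), np.int64(32), np.int64(-47)), (np.int64(-45), np.int64(11), np.int64(-55)), (np.int64(-43), np.int64(10), np.int64(-46)), (np.int64(-15), np.int64(-7), np.int64(-46)), (np.int64(260), np.int64(-172), np.int64(-1)), (np.int64(-36), np.int64(6), np.int64(46)), (np.int64(-45), np.int64(11), np.int64(51)), (np.int64(-80), np.int64(32), np.int64(48)), (np.int64(-87), np.int64(36), np.int64(55)), (np.int64(-88), np.int64(36), np.int64(63
[... 2660 characters left out ...]
 (np.int64(-102), np.int64(26), np.int64(38)), (np.int64(-102), np.int64(26), np.int64(48)), (np.int64(-102), np.int64(25), np.int64(55))]
410 [(np.int64(-107), np.int64(26), np.int64(-48)), (np.int64(-107), np.int64(26), np.int64(-41)), (np.int64(-107), np.int64(26), np.int64(-34)), (np.int64(-106), np.int64(25), np.int64(-29)), (np.int64(-106), np.int64(26), np.int64(-23)), (np.int64(-107), np.int64(26), np.int64(-18)), (np.int64(-106), np.int64(26), np.int64(0)), (np.int64(-106), np.int64(26), np.int64(22)), (np.int64(-106), np.int64(25), np.int64(27)), (np.int64(-106), np.int64(25), np.int64(36)), (np.int64(-107), np.int64(26), np.int64(45)), (np.int64(-108), np.int64(26), np.int64(51))]
```

```bash
python3 - <<'E'
from h import *
from cell import status,cams
np.set_printoptions(precision=3,suppress=True)
s=status.observe(); 
im=cams.get_image("scene"); np.savez("scene1.npz",**im); im2=cams.get_image("top"); np.savez("top1.npz",**im2)
p=proj(im,[s["position"]])[0]; print(p)
x,y=p.astype(int); crop(im,x-80,max(0,y-110),x+80,y+10,5,"pics/s1.png")
# tool-frame points of gripper from both
R0=R.from_rotvec(s["ee_rot"])
for k in (im,im2):
    C=cloud(k).reshape(-1,3); q=R0.inv().apply(C-s["position"])
    for lo,hi in ((-.05,-.0),(-.08,-.06),(-.09,-.08),(-.1,-.09),(-.11,-.1),(-.13,-.11),(-.16,-.13),(-.2,-.16)):
        m=(q[:,0]>lo)&(q[:,0]<hi)&(abs(q[:,1])<.12)&(abs(q[:,2])<.14)
        if m.sum()>3: print(lo,hi,m.sum(),"y",np.percentile(q[m,1],[1,99])*1000,"z",np.percentile(q[m,2],[1,99])*1000)
E
```

```text
[317.779 178.   ]
-0.05 -0.0 247 y [-15.161   9.777] z [-65.275  64.067]
-0.08 -0.06 186 y [-40.686  31.383] z [-87.716  83.175]
-0.09 -0.08 201 y [-39.143  24.037] z [-88.577  86.275]
-0.1 -0.09 179 y [-39.431  30.962] z [-94.847  90.972]
-0.11 -0.1 406 y [-37.82   33.416] z [-95.65   94.336]
-0.13 -0.11 326 y [-34.677  29.946] z [-94.222  90.617]
-0.16 -0.13 260 y [-37.513  21.087] z [-52.243  16.943]
-0.2 -0.16 437 y [-42.571  32.295] z [-50.945  25.167]
-0.09 -0.08 11 y [-35.642 -29.234] z [-63.116 -49.764]
-0.1 -0.09 5 y [-34.437 -28.889] z [-61.574 -49.019]
-0.11 -0.1 46 y [-35.515 -21.508] z [-94.301 -66.704]
-0.13 -0.11 11 y [-35.396 -24.981] z [-89.789 -69.126]
```

View pics/s1.png

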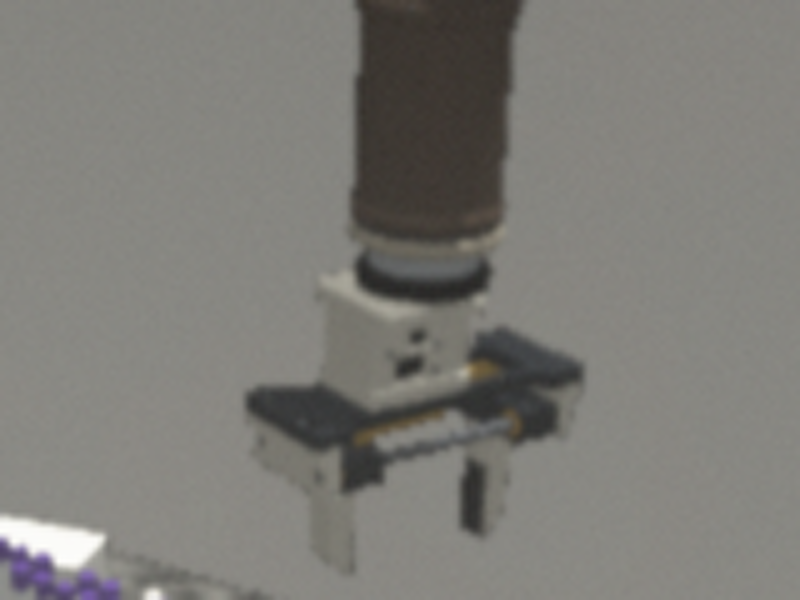

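The scene crop shows that the black carriages move with the fingers. With a narrow opening the gripper therefore clears the tube rack, which starts about 80 mm from the grip. I'll approach with about 32 mm open.

```bash
python3 - <<'E'
from h import *
from cell import status
s=status.observe()
print(s["clock"],togo(s,[0.463,0.0522,0.20],down(np.deg2rad(-26))))
E
```

```text
2.6833 (array([ 0.0555,  0.3148, -0.2355]), array([ 0.0375, -0.    , -0.0012]))
```

>>> step_arm(
  rows=[
    [0.3,0,0.3148,-0.2355,0,0,0],
    [0.3,0,0.3148,-0.2355,0,0,0],
    [0.3,0,0.3148,-0.2355,0,0,0],
    [0.3,0,0.3148,-0.2355,0.0375,0,-0.0012],
    [0.3,0,0.3148,-0.2355,0.0375,0,-0.0012],
    [0.3,0.02,0.3148,-0.2355,0.0375,0,-0.0012],
    [0.3,0.04,0.3148,-0.2355,0.0375,0,-0.0012],
    [0.3,0.0555,0.3148,-0.2355,0.0375,0,-0.0012],
    [0.3,0.0555,0.3148,-0.2355,0.0375,0,-0.0012],
    [0.3,0.0555,0.3148,-0.2355,0.0375,0,-0.0012],
    [0.3,0.0555,0.3148,-0.2355,0.0375,0,-0.0012],
  ],
)

```text
clock: 3.6
position: [0.4638, 0.0509, 0.2001]
ee_rot: [0.357, 1.541, -0.358]
force: [0.2, -0.4, 0.3]
width: 0.353
```

```bash
python3 snap.py w3; python3 - <<'E'
from h import *
from cell import status
np.set_printoptions(precision=4,suppress=True)
im=load("w3.npz"); st=dict(position=im["st_position"],ee_rot=im["st_ee_rot"])
C=cloud(im,st); hsv=cv2.cvtColor(im["pixels"],cv2.COLOR_RGB2HSV); H,S,V=[hsv[...,i].astype(int) for i in range(3)]
m=((H<8)|(H>172))&(S>130)&(V>70)&(abs(C[...,2]-.064)<.004)&(np.hypot(C[...,0]-.463,C[...,1]-.0522)<.03)
P=C[m]; r=cv2.minAreaRect(P[:,:2].astype(np.float32)*1000); print(len(P),r,P.mean(0))
g=np.r_[P[:,:2].mean(0),.045]
mb=(H>12)&(H<28)&(S>110)&(V>80)&(C[...,2]>.045)&(C[...,2]<.12)&(np.hypot(C[...,0]-.48,C[...,1]-.09)<.06)
P=C[mb]; print("brass",len(P),P.min(0),P.max(0))
b=P[P[:,2]>P[:,2].max()-.004]; print(b.mean(0))
a=np.radians(64); print("local x rel grip centre",(b.mean(0)-g)[:2]@[np.cos(a),np.sin(a)]-.043)
s=status.observe(); print(togo(s,[g[0],g[1],.042],down(np.deg2rad(-26))))
E
```

```text
3.6 [-0.7661  0.2208  0.655   2.0193 -0.1635  0.9523 -0.4831] [0.4638 0.0509 0.2001] [ 0.2413 -0.4017  0.336 ] 0.3532652430894504
395 ((462.7505798339844, 52.0117073059082), (25.89354133605957, 10.613017082214355), 63.923274993896484) [0.4633 0.0525 0.0637]
brass 493 [0.458  0.073  0.0509] [0.506  0.108  0.0957]
[0.4854 0.0994 0.0936]
local x rel grip centre 0.008836635145141901
(array([ 0.1979,  0.0021, -0.0025]), array([-0.0035,  0.0011,  0.0001]))
```

View pics/w3.png

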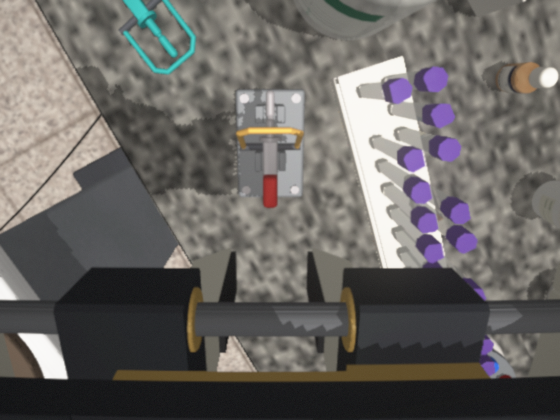

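>>> step_arm(
  rows=[
    [0.3,0.05,0.0021,-0.0025,0,0,0],
    [0.3,0.1,0.0021,-0.0025,0,0,0],
    [0.3,0.14,0.0021,-0.0025,0,0,0],
    [0.3,0.15,0.0021,-0.0025,0,0,0],
    [0.3,0.15,0.0021,-0.0025,0,0,0],
    [0.3,0.15,0.0021,-0.0025,0,0,0],
  ],
)

```text
clock: 4.15
position: [0.4636, 0.0519, 0.0806]
ee_rot: [0.359, 1.54, -0.361]
force: [-0.9, 0.2, 0.4]
width: 0.351
```

```bash
python3 snap.py w4; python3 - <<'E'
from h import *
from cell import status
s=status.observe(); print(togo(s,[.463,.0522,.042],down(np.deg2rad(-26))))
E
```

```text
4.15 [-0.654   0.4113  0.5579  2.1488 -0.3467  0.6677 -0.3175] [0.4636 0.0519 0.0806] [-0.8616  0.1585  0.4111] 0.3509361834704209
(array([ 0.049 , -0.0008, -0.0014]), array([-0.0051,  0.002 , -0.0004]))
```

View pics/w4.png

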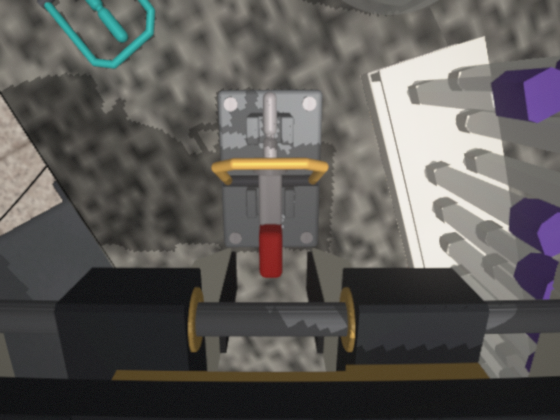

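The grip is centred between the fingers (px (271,250)). I'll go down and close.

>>> step_arm(
  rows=[
    [0.3,0.025,-0.0008,-0.0006,-0.005,0.002,0],
    [0.3,0.049,-0.0008,-0.0006,-0.005,0.002,0],
    [0.3,0.049,-0.0008,-0.0006,-0.005,0.002,0],
    [0.3,0.049,-0.0008,-0.0006,-0.005,0.002,0],
    [1,0.049,-0.0008,-0.0006,-0.005,0.002,0],
    [1,0.049,-0.0008,-0.0006,-0.005,0.002,0],
    [1,0.049,-0.0008,-0.0006,-0.005,0.002,0],
    [1,0.049,-0.0008,-0.0006,-0.005,0.002,0],
    [1,0.049,-0.0008,-0.0006,-0.005,0.002,0],
    [1,0.049,-0.0008,-0.0006,-0.005,0.002,0],
  ],
  newtons=20,
)

```text
clock: 5.03
position: [0.4625, 0.0525, 0.041]
ee_rot: [0.355, 1.543, -0.355]
force: [-1.4, 0.5, 8.5]
width: 0.13
```

```bash
python3 snap.py w5
```

```text
5.0333 [-0.6002  0.4796  0.4955  2.1778 -0.4159  0.5757 -0.2508] [0.4625 0.0525 0.041 ] [-1.3565  0.5163  8.5092] 0.12967426092871479
```

View pics/w5.png

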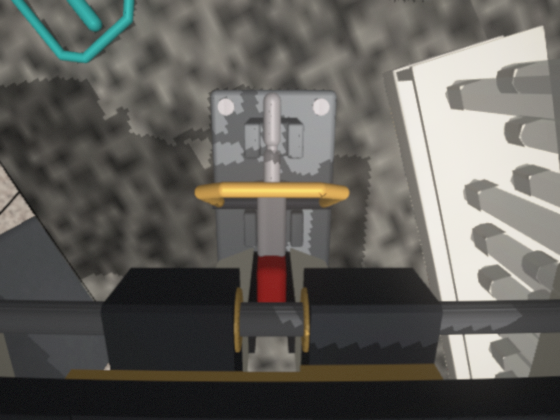

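Gripped at 12.0 mm, as expected. I'll lift straight up.

>>> step_arm(
  rows=[
    [1,-0.01,0,0,0,0,0],
    [1,-0.03,0,0,0,0,0],
    [1,-0.06,0,0,0,0,0],
    [1,-0.1,0,0,0,0,0],
    [1,-0.15,0,0,0,0,0],
    [1,-0.15,0,0,0,0,0],
    [1,-0.15,0,0,0,0,0],
  ],
)

```text
clock: 5.67
position: [0.4635, 0.0528, 0.1625]
ee_rot: [0.356, 1.54, -0.353]
force: [-0.6, -0.3, -0.8]
width: 0.127
```

```bash
python3 snap.py w6; python3 - <<'E'
from h import *
im=load("w6.npz"); crop(im,180,60,360,300,2.5,"pics/w6c.png")
E
```

```text
5.6667 [-0.7501  0.2768  0.6507  2.0691 -0.2222  0.8605 -0.4245] [0.4635 0.0528 0.1625] [-0.5787 -0.2867 -0.779 ] 0.12741998295132947
```

View pics/w6c.png

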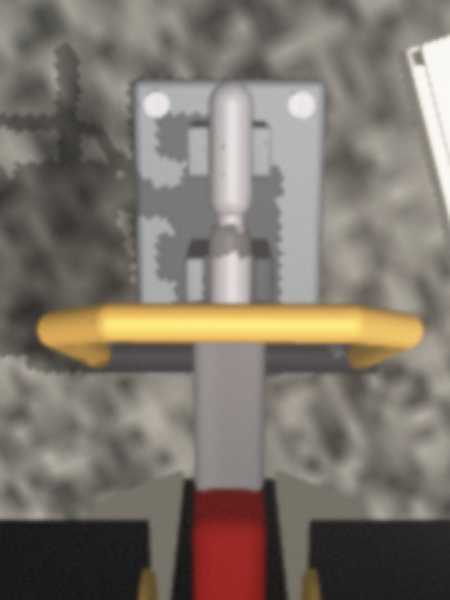

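The pin is held, with the shank straight up in the crop and the tip at about crop (232,85). I'll measure it in the tool frame.

```bash
cat > pin.py <<'E'
import sys; from h import *
np.set_printoptions(precision=4,suppress=True)
def toolcloud(im):
    h,w=im["range_z"].shape; vv,uu=np.mgrid[0:h,0:w]
    d=rays(im,np.c_[uu.ravel(),vv.ravel()])*im["range_z"].reshape(-1,1)
    T=im["tool_from_camera"]; return (d@T[:3,:3].T+T[:3,3]).reshape(h,w,3)
if __name__=="__main__":
    im=load(sys.argv[1]+".npz"); P=toolcloud(im)*1000
    hsv=cv2.cvtColor(im["pixels"],cv2.COLOR_RGB2HSV); H,S,V=[hsv[...,i].astype(int) for i in range(3)]
    m=(S<90)&(abs(P[...,2])<8)&(P[...,1]>20)&(P[...,1]<100)&(P[...,0]>-25)&(P[...,0]<12)
    Q=P[m]
    for lo in range(20,96,4):
        q=Q[(Q[:,1]>lo)&(Q[:,1]<=lo+4)]
        if len(q)>4: print(lo+2,len(q),"top x(min)",np.percentile(q[:,0],10).round(2),"zmid",((q[:,2].max()+q[:,2].min())/2).round(2),"width",np.ptp(q[:,2]).round(1))
    print("tip ymax",np.percentile(Q[:,1],99.5))
    mb=(H>12)&(H<28)&(S>110)&(V>80)&(P[...,1]>20)&(P[...,1]<100)&(P[...,0]<20)&(P[...,0]>-80)
    b=P[mb]; t=b[b[:,0]<b[:,0].min()+3]; print("bar",t.mean(0),"z ext",t[:,2].min(),t[:,2].max())
    mr=((H<8)|(H>172))&(S>130)&(V>50)&(abs(P[...,2])<9)&(P[...,0]>-40)&(P[...,0]<10); r=P[mr]; print("red x top",np.percentile(r[:,0],[5,50]),"y",np.percentile(r[:,1],[1,99]))
E
python3 pin.py w6
```

```text
22 251 top x(min) -10.76 zmid 0.24 width 11.4
26 249 top x(min) -10.8 zmid 0.26 width 11.3
30 261 top x(min) -10.82 zmid -0.38 width 15.2
34 358 top x(min) -10.64 zmid 0.02 width 16.0
38 153 top x(min) -10.76 zmid -0.16 width 15.5
42 19 top x(min) -4.96 zmid 0.24 width 12.6
46 160 top x(min) -8.04 zmid 0.48 width 6.6
50 161 top x(min) -8.04 zmid 0.47 width 6.6
54 174 top x(min) -7.99 zmid 0.48 width 6.6
58 119 top x(min) -7.13 zmid 0.27 width 6.1
62 170 top x(min) -7.95 zmid 0.48 width 6.5
66 177 top x(min) -7.97 zmid 0.49 width 6.4
70 176 top x(min) -8.27 zmid 0.49 width 6.4
74 182 top x(min) -8.27 zmid 0.49 width 6.3
78 101 top x(min) -7.75 zmid 0.48 width 6.2
tip ymax 78.22548216108555
bar [-78.719   33.2839   0.1599] z ext -7.882587616722081 8.4135829587392
red x top [-23.7248 -22.2694] y [-2.6971 12.5857]
```

```bash
cat >> h.py <<'E'
ROT=np.array([.5355,-.2297]); YAW=np.radians(-17.45); HZ=.0973
OT=np.array([-.00465,.0430,.00045])
def rotworld(p):  # rotator frame m -> world
    c,s=np.cos(YAW),np.sin(YAW); return np.array([ROT[0]+c*p[0]-s*p[1],ROT[1]+s*p[0]+c*p[1],p[2]])
def tcpfor(px,py=0,pz=None):
    M=down(YAW-np.pi/2); return rotworld([px,py,HZ if pz is None else pz])-M@OT,M
def pinrot(st):  # current pin origin in rotator frame (m)
    w=R.from_rotvec(st["ee_rot"]).apply(OT)+np.array(st["position"]); d=w[:2]-ROT
    c,s=np.cos(YAW),np.sin(YAW); return np.array([c*d[0]+s*d[1],-s*d[0]+c*d[1],w[2]])
E
python3 - <<'E'
from h import *
from cell import status
s=status.observe()
P,M=tcpfor(-.011-.065,0,.18); print(P,togo(s,P,M))
E
```

```text
[ 0.42211144 -0.19358577  0.17535   ] (array([-0.0181, -0.2989,  0.0893]), array([ 1.3589e+00, -1.3000e-03,  5.0000e-04]))
```

>>> step_arm(
  rows=[
    [1,-0.05,0,0,0,0,0],
    [1,-0.05,-0.05,0.015,0,0,0],
    [1,-0.05,-0.1,0.03,0.12,0,0],
    [1,-0.05,-0.15,0.045,0.24,0,0],
    [1,-0.05,-0.2,0.06,0.36,0,0],
    [1,-0.05,-0.25,0.075,0.48,0,0],
    [1,-0.05,-0.2989,0.0893,0.6,0,0],
    [1,-0.05,-0.2989,0.0893,0.72,0,0],
    [1,-0.05,-0.2989,0.0893,0.82,0,0],
    [1,-0.04,-0.2989,0.0893,0.92,0,0],
    [1,-0.03,-0.2989,0.0893,1,0,0],
    [1,-0.0181,-0.2989,0.0893,1,0,0],
  ],
)

```text
clock: 6.72
position: [0.4211, -0.1937, 0.1735]
ee_rot: [1.158, 1.243, -1.163]
force: [1.4, -0.3, 0.8]
width: 0.13
```

```bash
python3 - <<'E'
from h import *
from cell import status
s=status.observe()
P,M=tcpfor(-.011-.065,0,.15); print(s["joints"],s["position"],P,togo(s,P,M))
E
```

```text
[-0.4569744   0.32945685  0.99452847  2.07113205 -0.34479986  0.91968929
 -0.776832  ] [ 0.42108535 -0.19366779  0.17352043] [ 0.42211144 -0.19358577  0.14535   ] (array([ 0.0352,  0.0014, -0.    ]), array([0.3544, 0.0008, 0.0043]))
```

>>> step_arm(
  rows=[
    [1,0,0.0014,0,0.12,0,0.004],
    [1,0.01,0.0014,0,0.24,0,0.004],
    [1,0.02,0.0014,0,0.35,0,0.004],
    [1,0.0352,0.0014,0,0.354,0.0008,0.004],
    [1,0.0352,0.0014,0,0.354,0.0008,0.004],
    [1,0.0352,0.0014,0,0.354,0.0008,0.004],
    [1,0.0352,0.0014,0,0.354,0.0008,0.004],
  ],
)

```text
clock: 7.3
position: [0.4226, -0.1939, 0.1466]
ee_rot: [1.426, 1.053, -1.424]
force: [-0.5, 0.4, 0.2]
width: 0.126
```

```bash
python3 snap.py w7; python3 pin.py w7; python3 - <<'E'
from h import *
from cell import status
s=status.observe()
P,M=tcpfor(-.011-.065,0,.0973); print(pinrot(s),P,togo(s,P,M))
E
```

```text
7.3 [-0.4704  0.4082  1.0524  2.106  -0.465   0.8792 -1.0151] [ 0.4226 -0.1939  0.1466] [-0.5191  0.4018  0.161 ] 0.1259619930405393
22 252 top x(min) -10.79 zmid -0.04 width 11.5
26 249 top x(min) -10.76 zmid -0.03 width 11.4
30 268 top x(min) -10.83 zmid -0.04 width 14.0
34 349 top x(min) -10.72 zmid -0.03 width 15.6
38 162 top x(min) -10.81 zmid -0.01 width 15.5
42 16 top x(min) -2.07 zmid -0.0 width 12.6
46 155 top x(min) -8.09 zmid 0.21 width 6.7
50 164 top x(min) -8.06 zmid 0.2 width 6.6
54 169 top x(min) -8.05 zmid 0.21 width 6.6
58 121 top x(min) -7.36 zmid 0.41 width 6.1
62 170 top x(min) -7.93 zmid 0.21 width 6.5
66 171 top x(min) -8.17 zmid 0.22 width 6.4
70 185 top x(min) -8.25 zmid 0.22 width 6.4
74 173 top x(min) -8.2 zmid 0.43 width 6.7
78 112 top x(min) -7.84 zmid 0.22 width 6.3
tip ymax 78.31126300833601
bar [-78.6096  33.417   -0.2205] z ext -8.367526276946144 8.113543520755512
red x top [-23.7535 -22.2949] y [-2.6253 12.5337]
[-7.51545984e-02  1.37379275e-04  1.51616868e-01] [ 0.42211144 -0.19358577  0.09265   ] (array([ 0.0678, -0.0012, -0.0001]), array([ 0.0059, -0.0006, -0.0016]))
```

View pics/w7.png

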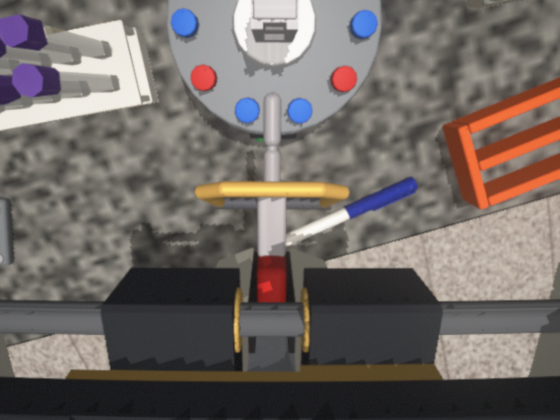

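```bash
python3 - <<'E'
from h import *
from pin import toolcloud
from cell import status
im=load("w7.npz"); crop(im,200,0,350,130,5,"pics/w7c.png")
st=dict(position=im["st_position"],ee_rot=im["st_ee_rot"])
C=cloud(im,st); d=C[...,:2]-ROT; c,s=np.cos(YAW),np.sin(YAW)
X=(c*d[...,0]+s*d[...,1])*1000; Y=(-s*d[...,0]+c*d[...,1])*1000; Z=C[...,2]*1000
m=(abs(X)<20)&(abs(Y)<20)&(Z>60); print(m.sum())
t=m&(Z>113); print("top z",np.median(Z[t]),"X",X[t].min(),X[t].max(),"Y",Y[t].min(),Y[t].max(),t.sum())
for z0 in range(68,118,3):
    k=m&(Z>z0)&(Z<=z0+3)&(X<0)
    if k.sum()>2: print(z0,k.sum(),"X",np.percentile(X[k],[5,50,95]),"Y",Y[k].min(),Y[k].max())
rg=(np.hypot(X,Y)<75)&(abs(Z-56)<2); h=(np.hypot(X,Y)<30)&(abs(Z-66)<2); print("hubZ",np.median(Z[h]),"Y range",Y[h].min(),Y[h].max())
E
```

```text
3905
top z 117.23290834027455 X -11.15093750130193 1.3876772602525052 Y -11.254987431253294 10.49600817194922 1249
68 33 X [-17.1609 -11.1715  -7.2725] Y -18.643344154231382 17.990209975006422
71 22 X [-11.3905 -11.2881 -11.2233] Y -10.876687778230352 8.076698430842404
74 62 X [-11.2964 -11.1394  -8.1981] Y -10.635930129124095 10.192710726094422
77 124 X [-11.1403  -9.8735  -8.0169] Y -11.150983429223135 10.079525096259571
80 31 X [-11.2522  -8.3254  -7.9204] Y -10.97087713570719 8.81197606866869
83 31 X [-11.2732  -8.1935  -7.8836] Y -10.202441026102523 10.410808977218815
86 37 X [-11.2176  -8.1672  -7.9526] Y -11.056305681965515 10.287250928814887
89 43 X [-11.2052  -8.1484  -7.2281] Y -10.908050857232631 10.094897218946972
92 72 X [-11.1217  -7.8763  -6.9512] Y -10.205058398507928 10.460027792330063
95 21 X [-11.2908 -11.0586  -7.987 ] Y -10.599118408274197 9.267618458761998
98 22 X [-11.1753 -11.0804  -7.8985] Y -10.964477938134184 10.267737836133179
101 42 X [-11.1901  -8.1049  -7.8538] Y -10.839202480628508 10.532271653518388
104 52 X [-11.2056  -9.2452  -7.8186] Y -11.055785574642517 9.940258817554756
107 54 X [-11.1327 -10.0521  -7.8546] Y -10.846674855034044 10.31187464637566
110 44 X [-11.1653  -8.1058  -7.817 ] Y -11.113696137243 9.21075767536531
113 270 X [-10.9582  -8.1066  -1.9487] Y -11.254987431253294 10.49600817194922
116 846 X [-8.7077 -4.112  -0.428 ] Y -11.182827550657683 10.354131632903911
hubZ 66.12137343289082 Y range -24.130715055087634 23.55598241533483
```

View pics/w7c.png

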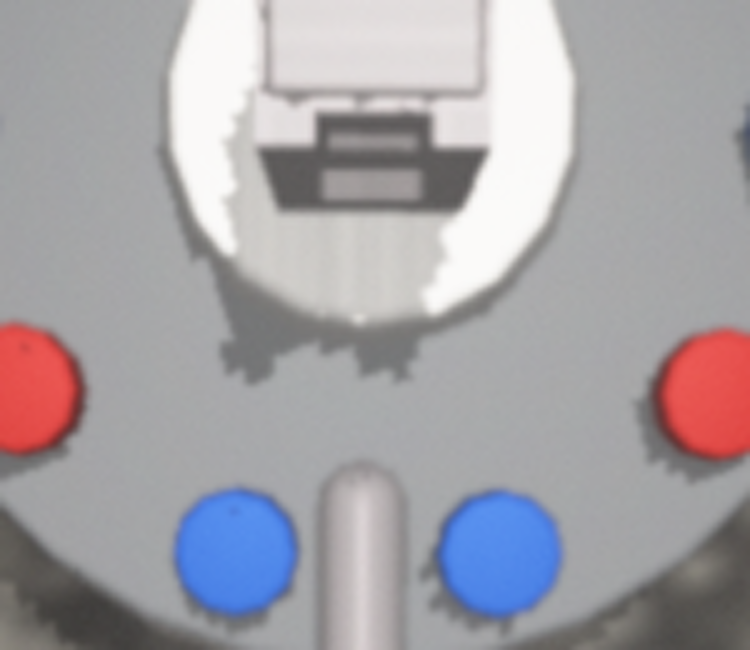

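The crop shows the groove centred near crop (374,130), with the hole as the lighter patch below it, and the pin's tip at (362,470). The hole's lower edge falls in the z = 92–95 mm band and the groove's bottom is at about 77 mm, both consistent with an axis at z ≈ 97.3 mm. I'll correct the small yaw error and re-measure laterally.

>>> step_arm(
  rows=[
    [1,0.005,0,0.0008,0.0059,0,0],
    [1,0.005,0,0.0008,0.0059,0,0],
    [1,0.005,0,0.0008,0.0059,0,0],
  ],
)

```text
clock: 7.6
position: [0.4227, -0.1944, 0.1427]
ee_rot: [1.432, 1.048, -1.429]
force: [-0.1, 0.2, -1.1]
width: 0.129
```

```bash
python3 snap.py w8; cat > lat.py <<'E'
import sys
from h import *
from pin import toolcloud
im=load(sys.argv[1]+".npz"); st=dict(position=im["st_position"],ee_rot=im["st_ee_rot"])
np.set_printoptions(precision=4,suppress=True)
M=R.from_rotvec(st["ee_rot"]).as_matrix(); print("tool y yaw",np.degrees(np.arctan2(M[1,1],M[0,1])),"pitch",np.degrees(np.arcsin(M[2,1])),"roll",np.degrees(np.arcsin(M[2,2])),"pinrot",pinrot(st))
P=toolcloud(im)*1000; C=cloud(im,st)*1000
g=cv2.cvtColor(im["pixels"],cv2.COLOR_RGB2GRAY).astype(float)
# top face of spindle: tool-frame extents by depth
m=(C[...,2]>114)&(C[...,2]<121)&(P[...,1]>95)&(abs(P[...,2])<25)
rows=[r for r in range(m.shape[0]) if m[r].sum()>20]
for r in rows[::3]:
    c=np.where(m[r])[0]; print("row",r,c.min(),c.max(),"tool z mid",(P[r,c.min(),2]+P[r,c.max(),2])/2,"w",P[r,c.max(),2]-P[r,c.min(),2],"y",P[r,c[len(c)//2],1])
k=m; r=cv2.minAreaRect(P[k][:,1:].astype(np.float32)); print(r)
E
python3 lat.py w8; python3 pin.py w8 | sed -n 6,15p; python3 - <<'E'
from h import *
im=load("w8.npz"); crop(im,200,0,350,130,5,"pics/w8c.png")
E
```

```text
7.6 [-0.4629  0.4148  1.0467  2.1103 -0.4754  0.8712 -1.0124] [ 0.4227 -0.1944  0.1427] [-0.1387  0.2167 -1.1162] 0.1293067147263806
tool y yaw -17.5200204944525 pitch 0.10231037503485979 roll -0.05353154860686179 pinrot [-0.0752 -0.0007  0.1475]
row 0 247 295 tool z mid -0.140661593099086 w 21.545630278541083 y 118.40492443308484
row 3 247 295 tool z mid -0.13641233378984197 w 21.432487048673796 y 116.94680032573038
row 6 247 295 tool z mid -0.175179193976998 w 21.39390259000267 y 115.89730590145034
row 9 247 295 tool z mid -0.1303901847307012 w 21.52748537076726 y 114.41765841883006
row 12 248 295 tool z mid 0.09835083376987264 w 21.078849598359106 y 113.38370705128655
row 15 248 295 tool z mid 0.05978801405989831 w 21.102221263499743 y 112.23175038603233
row 18 248 295 tool z mid 0.05095957029865339 w 21.08754114045737 y 111.01071235254602
row 21 248 295 tool z mid 0.07123588894374588 w 21.360192096601452 y 109.96734520290636
row 24 248 295 tool z mid 0.0889950645313089 w 21.33770138179087 y 108.62719979684977
row 27 248 295 tool z mid 0.04641324820635351 w 21.293822283885035 y 107.46155610009318
((113.00696563720703, -0.0838022232055664), (21.652395248413086, 11.999329566955566), 89.7874755859375)
42 15 top x(min) 1.24 zmid 0.01 width 12.6
46 159 top x(min) -7.96 zmid 0.21 width 6.7
50 165 top x(min) -7.99 zmid 0.21 width 6.6
54 167 top x(min) -7.97 zmid 0.21 width 6.6
58 124 top x(min) -7.15 zmid 0.21 width 6.5
62 169 top x(min) -8.05 zmid 0.21 width 6.5
66 173 top x(min) -8.34 zmid 0.21 width 6.4
70 182 top x(min) -7.96 zmid 0.21 width 6.4
74 176 top x(min) -8.04 zmid 0.43 width 6.7
78 111 top x(min) -7.82 zmid 0.2 width 6.3
```

View pics/w8c.png

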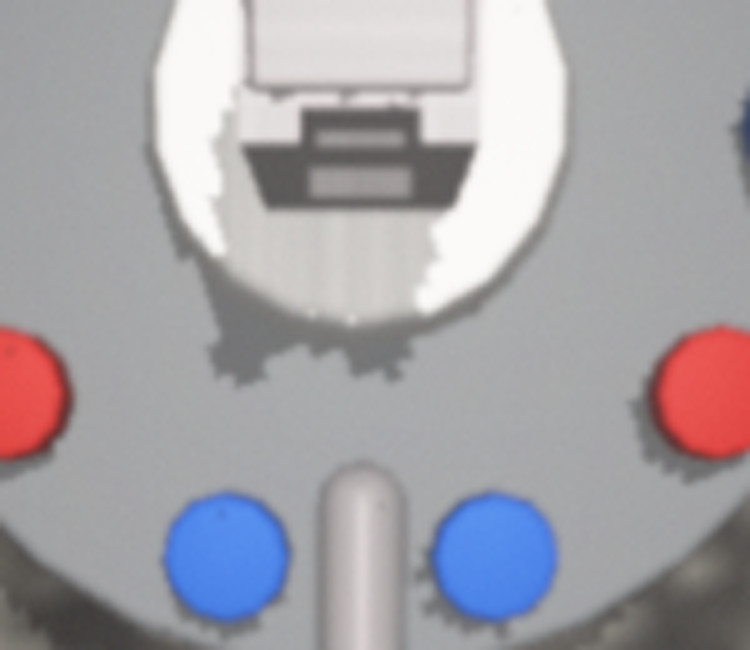

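Spindle centre is at tool z ≈ 0.0 mm and the pin at 0.2 mm, so they are aligned. I'll descend to the hole height.

>>> step_arm(
  rows=[
    [1,0.02,0,-0.0003,0,0,0],
    [1,0.04,0,-0.0003,0,0,0],
    [1,0.0627,0,-0.0003,0,0,0],
    [1,0.0627,0,-0.0003,0,0,0],
    [1,0.0627,0.01,-0.0003,0,0,0],
    [1,0.0627,0.02,-0.0003,0,0,0],
    [1,0.0627,0.02,-0.0003,0,0,0],
    [1,0.0627,0.02,-0.0003,0,0,0],
  ],
)

```text
clock: 8.32
position: [0.4395, -0.1996, 0.0934]
ee_rot: [1.432, 1.046, -1.428]
force: [-0.0, -0.3, -0.5]
width: 0.129
```

```bash
cat > chk.py <<'E'
from h import *
from cell import status
np.set_printoptions(precision=4,suppress=True)
st=status.observe(); OT[2]=.0002
M=R.from_rotvec(st["ee_rot"]).as_matrix(); print(round(st["clock"],2),"yaw",np.degrees(np.arctan2(M[1,1],M[0,1])),"pitch",np.degrees(np.arcsin(M[2,1])),"roll",np.degrees(np.arcsin(M[2,2])),"pin origin rot frame mm",pinrot(st)*1000)
f=np.array(st["force"]); c,s=np.cos(YAW),np.sin(YAW); print("force rot frame",c*f[0]+s*f[1],-s*f[0]+c*f[1],f[2],"torque",np.array(st["ft_torque"]),"w",st["width"]*92)
E
python3 chk.py
```

```text
8.32 yaw -17.499693719477165 pitch 0.2016602482957484 roll -0.013044627986518028 pin origin rot frame mm [-57.6734  -0.3152  98.203 ]
force rot frame 0.09072956626800581 -0.32455746547408915 -0.4553163895695664 torque [-0.0086  0.2182 -0.0027] w 11.87824355733037
```

>>> step_arm(
  rows=[
    [1,0.001,0.005,0,0,0,0],
    [1,0.001,0.009,0,0,0,0],
    [1,0.001,0.009,0,0,0,0],
    [1,0.001,0.009,0,0,0,0],
  ],
)

```text
clock: 8.65
position: [0.4452, -0.2012, 0.0919]
ee_rot: [1.432, 1.047, -1.429]
force: [-0.5, -0.3, -1.3]
width: 0.127
```

```bash
python3 chk.py
```

```text
8.65 yaw -17.528833161839046 pitch 0.10520406157798382 roll -0.03677235893195256 pin origin rot frame mm [-51.7178  -0.1955  96.5822]
force rot frame -0.4278786490912182 -0.4302503999081074 -1.2645163791553533 torque [-0.0405  0.1829 -0.0029] w 11.680984254521965
```

>>> step_arm(
  rows=[
    [1,-0.0005,0.004,0,0,0,0],
    [1,-0.0005,0.0075,0,0,0,0],
    [1,-0.0005,0.0075,0,0,0,0],
    [1,-0.0005,0.0075,0,0,0,0],
  ],
)

```text
clock: 8.98
position: [0.4509, -0.2031, 0.0922]
ee_rot: [1.432, 1.047, -1.429]
force: [0.3, 1.4, -0.8]
width: 0.13
```

```bash
python3 chk.py
```

```text
8.98 yaw -17.52924139461555 pitch 0.10483645031688957 roll -0.0362644396443305 pin origin rot frame mm [-45.6741  -0.2085  96.9315]
force rot frame -0.11546000214148622 1.4293136925981311 -0.8248378313521199 torque [-0.0025  0.1594  0.0369] w 11.995074293449637
```

Tip is at x ≈ −8.7 mm, just short of the groove floor, with no contact force. I'll go on in small steps.

>>> step_arm(
  rows=[
    [1,-0.0003,0.0015,0,0,0,0],
    [1,-0.0003,0.003,0,0,0,0],
    [1,-0.0003,0.003,0,0,0,0],
  ],
)

```text
clock: 9.23
position: [0.4533, -0.2038, 0.0925]
ee_rot: [1.432, 1.047, -1.429]
force: [0.5, -0.6, -1.1]
width: 0.128
```

```bash
python3 chk.py
```

```text
9.23 yaw -17.527781970285723 pitch 0.10973952353287449 roll -0.03644469038524643 pin origin rot frame mm [-43.22    -0.197   97.1957]
force rot frame 0.6616808624693462 -0.36943294676342775 -1.1242426622712285 torque [-0.0278  0.1853 -0.0224] w 11.804988296928148
```

>>> step_arm(
  rows=[
    [1,0,0.0025,0,0,0,0],
    [1,0,0.005,0,0,0,0],
    [1,0,0.005,0,0,0,0],
  ],
)

```text
clock: 9.48
position: [0.4573, -0.205, 0.0925]
ee_rot: [1.432, 1.047, -1.429]
force: [-0.3, -0.6, -0.4]
width: 0.132
```

```bash
python3 chk.py
```

```text
9.48 yaw -17.523199404880977 pitch 0.11754993948942732 roll -0.032265869445301645 pin origin rot frame mm [-38.9815  -0.1692  97.2118]
force rot frame -0.10082474696425975 -0.6562639286043044 -0.4193968758646762 torque [0.0022 0.1794 0.0054] w 12.150962245853083
```

The tip is 6 mm inside the hole with no force, so the hole is found. I'll continue slowly toward the ball.

>>> step_arm(
  rows=[
    [1,0,0.002,0,0,0,0],
    [1,0,0.004,0,0,0,0],
    [1,0,0.005,0,0,0,0],
    [1,0,0.005,0,0,0,0],
  ],
)

```text
clock: 9.82
position: [0.4609, -0.2062, 0.0925]
ee_rot: [1.432, 1.047, -1.429]
force: [-0.9, 0.5, -0.6]
width: 0.128
```

```bash
python3 chk.py
```

```text
9.82 yaw -17.523821715647163 pitch 0.10780815861945567 roll -0.0344331070389652 pin origin rot frame mm [-35.2088  -0.2017  97.1883]
force rot frame -0.9814479390347551 0.25911009970184734 -0.5597265774915138 torque [-0.0442  0.2057 -0.0573] w 11.777972326342343
```

>>> step_arm(
  rows=[
    [1,0,0.001,0,0,0,0],
    [1,0,0.002,0,0,0,0],
    [1,0,0.003,0,0,0,0],
    [1,0,0.003,0,0,0,0],
  ],
)

```text
clock: 10.15
position: [0.4631, -0.2069, 0.0925]
ee_rot: [1.432, 1.047, -1.429]
force: [0.7, 0.6, -0.8]
width: 0.124
```

```bash
python3 chk.py
```

```text
10.15 yaw -17.527484622302325 pitch 0.10560626896900673 roll -0.03833810304792511 pin origin rot frame mm [-32.9     -0.1882  97.1893]
force rot frame 0.5368820587792256 0.7721212234683795 -0.751836017611071 torque [-0.0378  0.179   0.0432] w 11.37019586642736
```

>>> step_arm(
  rows=[
    [1,0,0.001,0,0,0,0],
    [1,0,0.002,0,0,0,0],
    [1,0,0.003,0,0,0,0],
    [1,0,0.003,0,0,0,0],
  ],
)

```text
clock: 10.48
position: [0.4654, -0.2076, 0.0925]
ee_rot: [1.432, 1.047, -1.429]
force: [0.6, -0.6, -1.1]
width: 0.131
```

```bash
python3 chk.py
```

```text
10.48 yaw -17.529986149092316 pitch 0.10476229620732394 roll -0.0376797898627048 pin origin rot frame mm [-30.481   -0.2014  97.1982]
force rot frame 0.7546321370365789 -0.36742605959069086 -1.0997091649925832 torque [-0.0034  0.2089  0.0111] w 12.045315518268614
```

>>> step_arm(
  rows=[
    [1,0,0.001,0,0,0,0],
    [1,0,0.002,0,0,0,0],
    [1,0,0.003,0,0,0,0],
    [1,0,0.003,0,0,0,0],
  ],
)

```text
clock: 10.82
position: [0.4674, -0.2082, 0.0924]
ee_rot: [1.432, 1.048, -1.43]
force: [-0.3, 0.4, -0.6]
width: 0.13
```

```bash
python3 chk.py
```

```text
10.82 yaw -17.533106431466628 pitch 0.07151969006595219 roll -0.045733221738191755 pin origin rot frame mm [-28.4013  -0.1864  97.0751]
force rot frame -0.3702661010671434 0.29462493336583384 -0.5877429380418245 torque [0.1037 0.4181 0.0016] w 11.970638491766747
```

>>> step_arm(
  rows=[
    [1,0,0.001,0,0,0,0],
    [1,0,0.002,0,0,0,0],
    [1,0,0.003,0,0,0,0],
    [1,0,0.003,0,0,0,0],
  ],
)

```text
clock: 11.15
position: [0.4699, -0.209, 0.0924]
ee_rot: [1.432, 1.048, -1.429]
force: [-0.7, -0.1, 0.2]
width: 0.126
```

```bash
python3 chk.py
```

```text
11.15 yaw -17.531263360377604 pitch 0.0929237357468281 roll -0.04039259825583898 pin origin rot frame mm [-25.8093  -0.2039  97.1405]
force rot frame -0.6804370741431731 -0.2966395761199098 0.23479390528685795 torque [0.1183 0.5731 0.0308] w 11.592098387780403
```

>>> step_arm(
  rows=[
    [1,0,0.001,0,0,0,0],
    [1,0,0.003,0,0,0,0],
    [1,0,0.005,0,0,0,0],
    [1,0,0.005,0,0,0,0],
  ],
)

```text
clock: 11.48
position: [0.4743, -0.2104, 0.0925]
ee_rot: [1.432, 1.047, -1.429]
force: [0.2, -0.5, -2.4]
width: 0.128
```

```bash
python3 chk.py
```

```text
11.48 yaw -17.52122503996579 pitch 0.1436905892124067 roll -0.026780834370368413 pin origin rot frame mm [-21.1776  -0.1927  97.2741]
force rot frame 0.3573986072981208 -0.43979456382976057 -2.3949713300292568 torque [0.0902 0.2804 0.0044] w 11.79583706679283
```

>>> step_arm(
  rows=[
    [1,0,0.001,0,0,0,0],
    [1,0,0.003,0,0,0,0],
    [1,0,0.005,0,0,0,0],
    [1,0,0.005,0,0,0,0],
  ],
)

```text
clock: 11.82
position: [0.4781, -0.2116, 0.0925]
ee_rot: [1.432, 1.047, -1.429]
force: [-0.0, 0.4, -2.6]
width: 0.134
```

```bash
python3 chk.py; python3 snap.py w9
```

```text
11.82 yaw -17.52551384626488 pitch 0.13948599471510958 roll -0.02774955153993371 pin origin rot frame mm [-17.2359  -0.2281  97.2859]
force rot frame -0.1354032350057109 0.4034498151885398 -2.618237657603901 torque [0.0437 0.231  0.0283] w 12.359074397600272
11.8167 [-0.3179  0.571   0.9098  2.0249 -0.6124  0.8386 -0.932 ] [ 0.4781 -0.2116  0.0925] [-0.0082  0.4255 -2.6182] 0.1343377651913073
```

View pics/w9.png

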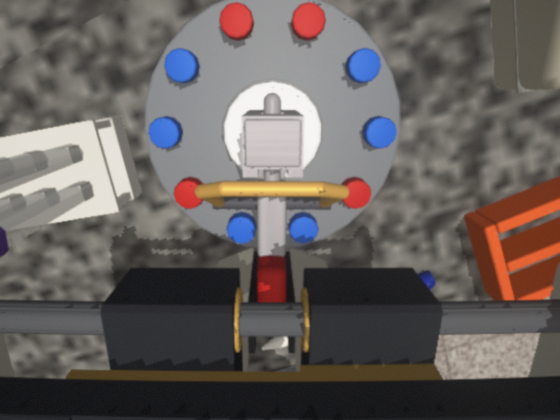

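The pin passes through, with its tip visible beyond the spindle at (272,100). About 6 mm remain, so I'll go gently.

>>> step_arm(
  rows=[
    [1,0,0.001,0,0,0,0],
    [1,0,0.003,0,0,0,0],
    [1,0,0.004,0,0,0,0],
    [1,0,0.004,0,0,0,0],
  ],
)

```text
clock: 12.2
position: [0.4807, -0.2124, 0.0925]
ee_rot: [1.432, 1.047, -1.429]
force: [-0.5, -0.4, -2.4]
width: 0.129
```

```bash
python3 chk.py
```

```text
12.2 yaw -17.52726802995876 pitch 0.1089197817292644 roll -0.03649313168433604 pin origin rot frame mm [-14.4401  -0.2183  97.2273]
force rot frame -0.36831985037139053 -0.5244872281095367 -2.4168520597773835 torque [ 0.102   0.474  -0.0082] w 11.871932916090762
```

>>> step_arm(
  rows=[
    [1,0,0.001,0,0,0,0],
    [1,0,0.002,0,0,0,0],
    [1,0,0.002,0,0,0,0],
  ],
)

```text
clock: 12.45
position: [0.4824, -0.213, 0.0925]
ee_rot: [1.432, 1.047, -1.429]
force: [-0.3, 0.1, -2.7]
width: 0.127
```

```bash
python3 chk.py
```

```text
12.45 yaw -17.530676068503304 pitch 0.1246566647318053 roll -0.03488716260805135 pin origin rot frame mm [-12.7238  -0.244   97.2892]
force rot frame -0.34905439947938927 0.01777917887853002 -2.6603311064005464 torque [0.0698 0.3322 0.012 ] w 11.670911081190859
```

>>> step_arm(
  rows=[
    [1,0,0.0005,0,0,0,0],
    [1,0,0.001,0,0,0,0],
    [1,0,0.001,0,0,0,0],
  ],
)

```text
clock: 12.7
position: [0.4831, -0.2132, 0.0926]
ee_rot: [1.432, 1.047, -1.429]
force: [-0.0, 0.1, -2.2]
width: 0.133
```

```bash
python3 chk.py
```

```text
12.7 yaw -17.529602332445627 pitch 0.12871975594133028 roll -0.03131478594300444 pin origin rot frame mm [-11.924   -0.2641  97.3012]
force rot frame -0.03812665664845475 0.09089850112645537 -2.2339828864492155 torque [0.0549 0.2649 0.0316] w 12.193111185080577
```

>>> step_arm(
  rows=[
    [1,0,0.0004,0,0,0,0],
    [1,0,0.0008,0,0,0,0],
    [1,0,0.0008,0,0,0,0],
  ],
)

```text
clock: 12.95
position: [0.4837, -0.2134, 0.0926]
ee_rot: [1.432, 1.047, -1.429]
force: [0.3, 0.9, -1.3]
width: 0.133
```

```bash
python3 chk.py
```

```text
12.95 yaw -17.53321046537395 pitch 0.13090142181843553 roll -0.03428521654140038 pin origin rot frame mm [-11.2993  -0.2907  97.343 ]
force rot frame -0.025992726579572217 0.9321083541825907 -1.283572776261194 torque [-0.005   0.2052 -0.0204] w 12.223636730096114
```

>>> step_arm(
  rows=[
    [1,0,0.0004,0,0,0,0],
    [1,0,0.0008,0,0,0,0],
    [1,0,0.0008,0,0,0,0],
  ],
)

```text
clock: 13.2
position: [0.4843, -0.2136, 0.0926]
ee_rot: [1.432, 1.047, -1.429]
force: [1.1, -0.5, -1.6]
width: 0.132
```

```bash
python3 chk.py
```

```text
13.2 yaw -17.531821109144754 pitch 0.12905333909934372 roll -0.0338605231793557 pin origin rot frame mm [-10.6658  -0.302   97.3682]
force rot frame 1.1721556760916052 -0.13936475747852123 -1.6350332255659312 torque [-0.0033  0.1645  0.0312] w 12.118411713913446
```

>>> step_arm(
  rows=[
    [1,0,0.0004,0,0,0,0],
    [1,0,0.0008,0,0,0,0],
    [1,0,0.0008,0,0,0,0],
  ],
)

```text
clock: 13.45
position: [0.4847, -0.2137, 0.0925]
ee_rot: [1.432, 1.047, -1.429]
force: [-0.4, 0.0, -1.0]
width: 0.13
```

```bash
python3 chk.py
```

```text
13.45 yaw -17.534466268151075 pitch 0.10461940608815269 roll -0.037337435136725536 pin origin rot frame mm [-10.2573  -0.2731  97.2579]
force rot frame -0.42649231016264516 -0.11355966275370345 -0.9571509173635281 torque [0.0227 0.1881 0.0108] w 11.925419130076609
```

```bash
python3 snap.py w10; python3 pin.py w10; python3 lat.py w10 | head -8; python3 - <<'E'
from h import *
im=load("w10.npz"); crop(im,220,80,330,270,3.1,"pics/w10c.png")
E
```

```text
13.45 [-0.3114  0.581   0.9062  2.0077 -0.6151  0.8483 -0.9342] [ 0.4847 -0.2137  0.0925] [-0.4409  0.0196 -0.9572] 0.12962412097909357
22 245 top x(min) -10.89 zmid -0.02 width 11.4
26 253 top x(min) -10.96 zmid -0.04 width 11.4
30 266 top x(min) -10.74 zmid -0.44 width 14.8
34 350 top x(min) -10.66 zmid -0.01 width 15.5
38 167 top x(min) -10.81 zmid -0.04 width 15.5
50 210 top x(min) -24.93 zmid -0.02 width 15.5
54 231 top x(min) -24.89 zmid -0.0 width 15.5
58 248 top x(min) -24.95 zmid 0.15 width 15.7
62 349 top x(min) -24.87 zmid -0.01 width 16.0
66 481 top x(min) -22.44 zmid 0.01 width 15.9
70 183 top x(min) -7.96 zmid 0.22 width 6.4
74 172 top x(min) -8.2 zmid 0.42 width 6.7
78 112 top x(min) -7.51 zmid 0.21 width 6.3
tip ymax 78.3084909996616
bar [-78.5552  33.5221  -0.3738] z ext -8.220959363554668 8.021420573726893
red x top [-23.7435 -22.2869] y [-2.7231 12.5395]
tool y yaw -17.534466268151075 pitch 0.10461940608815269 roll -0.037337435136725536 pinrot [-0.0103 -0.0005  0.0973]
((0.0, 0.0), (0.0, 0.0), 0.0)
```

View pics/w10c.png

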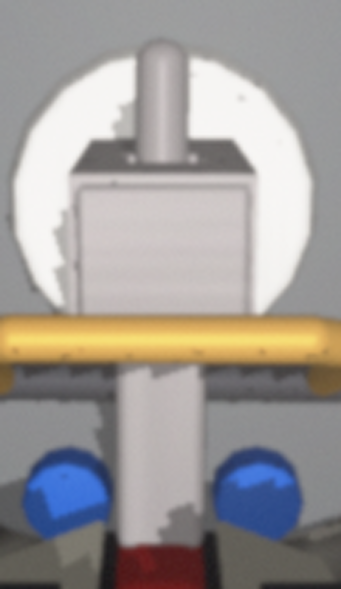

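```bash
python3 - <<'E'
from h import *
from pin import toolcloud
np.set_printoptions(precision=2,suppress=True)
im=load("w10.npz"); P=toolcloud(im)*1000
m=(abs(P[...,2])<10)&(P[...,0]<-23)&(P[...,0]>-27)&(P[...,1]>40)&(P[...,1]<85)
print(P[m][:,1].min(),P[m][:,1].max(),np.median(P[m][:,0]))
m=(abs(P[...,2])<10)&(P[...,0]<-8)&(P[...,0]>-23)&(P[...,1]>55)&(P[...,1]<85)&(abs(P[...,2])>5); print("far wall y",np.median(P[m][:,1]),len(P[m]))
m2=(abs(P[...,2])<9)&(P[...,0]>-16)&(P[...,0]<2)&(P[...,1]>36)&(P[...,1]<46)&(abs(P[...,2])>6.5); q=P[m2]; print("collar?",len(q),q[:,1].min() if len(q) else 0,q[:,1].max() if len(q) else 0)
E
```

```text
48.28483393646419 64.51595798922833 -24.95560618786549
far wall y 64.2903297984452 175
collar? 33 36.034008605367106 36.83071759666321
```

```bash
python3 - <<'E'
from h import *
from pin import toolcloud
np.set_printoptions(precision=2,suppress=True)
for f in ("w6","w7","w8","w9","w10"):
    im=load(f+".npz"); P=toolcloud(im)*1000; hsv=cv2.cvtColor(im["pixels"],cv2.COLOR_RGB2HSV); S=hsv[...,1]
    m=(abs(P[...,2])<3)&(P[...,0]<-11.8)&(P[...,0]>-15)&(P[...,1]>30)&(P[...,1]<48)&(S<90)
    q=P[m]; print(f,"collar top",len(q),np.percentile(q[:,1],[0,5,50,95,100]) if len(q) else 0)
    m=(abs(P[...,2]-.2)<.6)&(P[...,0]<-4)&(P[...,0]>-9)&(P[...,1]>48)&(P[...,1]<80)&(S<90); q=P[m]
    n=q[(q[:,0]>-7.3)&(q[:,1]<66)]; print("  neck y",n[:,1].mean() if len(n) else 0,len(n)); print("  tip", np.percentile(P[(abs(P[...,2]-.2)<2)&(P[...,0]<2)&(P[...,0]>-9)&(P[...,1]>70)&(P[...,1]<84)][:,1],[98,100]))
E
```

```text
w6 collar top 0 0
  neck y 57.75222309515434 67
  tip [78.6  78.97]
w7 collar top 0 0
  neck y 57.490017256352154 56
  tip [78.69 78.7 ]
w8 collar top 2 [33.81 33.9  34.67 35.45 35.53]
  neck y 56.32805915497591 63
  tip [78.69 78.7 ]
w9 collar top 0 0
  neck y 48.384010056526904 3
  tip [78.69 78.69]
w10 collar top 0 0
  neck y 65.34566230118786 4
  tip [78.68 78.7 ]
```

By vision about 0.5 mm of gap remains, so I'll push on in small steps.

>>> step_arm(
  rows=[
    [1,0,0.0004,0,0,0,0],
    [1,0,0.0008,0,0,0,0],
    [1,0,0.0008,0,0,0,0],
  ],
)

```text
clock: 13.75
position: [0.4848, -0.2138, 0.0924]
ee_rot: [1.432, 1.048, -1.43]
force: [-3.4, 0.7, 1.2]
width: 0.129
```

```bash
python3 chk.py
```

```text
13.75 yaw -17.544397844654522 pitch 0.04881534078708611 roll -0.04912308216388732 pin origin rot frame mm [-10.1704  -0.3072  97.0812]
force rot frame -3.434485813112154 -0.3086924733771156 1.1842260828926336 torque [0.1461 0.6921 0.0088] w 11.85665238518493
```

>>> step_arm(
  rows=[
    [1,0,0.0003,0,0,0,0],
    [1,0,0.0003,0,0,0,0],
  ],
)

```text
clock: 13.92
position: [0.4848, -0.2138, 0.0924]
ee_rot: [1.432, 1.049, -1.43]
force: [-3.9, 1.4, 2.8]
width: 0.129
```

```bash
python3 chk.py; python3 snap.py w11;  python3 - <<'E'
from h import *
from pin import toolcloud
np.set_printoptions(precision=2,suppress=True)
im=load("w11.npz"); P=toolcloud(im)*1000
crop(im,200,80,350,280,3,"pics/w11c.png")
m=(P[...,0]<-8)&(P[...,0]>-23)&(P[...,1]>55)&(P[...,1]<85)&(abs(P[...,2])>5)&(abs(P[...,2])<10); print("far wall y",np.median(P[m][:,1]),len(P[m]))
print("  tip", np.percentile(P[(abs(P[...,2]-.2)<2)&(P[...,0]<2)&(P[...,0]>-9)&(P[...,1]>70)&(P[...,1]<84)][:,1],[98,100]))
E
python3 pin.py w11 | tail -3
```

```text
13.92 yaw -17.545377436063323 pitch 0.03220962790221218 roll -0.05231859569796665 pin origin rot frame mm [-10.1167  -0.3047  97.0387]
force rot frame -4.1502868729540525 0.2142526008792931 2.8484079667868127 torque [ 0.2001  1.0868 -0.0166] w 11.872518875598704
13.9167 [-0.3105  0.5821  0.9058  2.0064 -0.6151  0.85   -0.9344] [ 0.4848 -0.2138  0.0924] [-3.895   1.449   2.8484] 0.1290491182130294
far wall y 64.15521170402127 148
  tip [78.69 78.7 ]
tip ymax 78.30435668478945
bar [-78.6833  33.702   -0.7872] z ext -8.419137140839444 8.135945141359166
red x top [-23.7122 -22.3178] y [-2.6486 12.5526]
```

View pics/w11c.png

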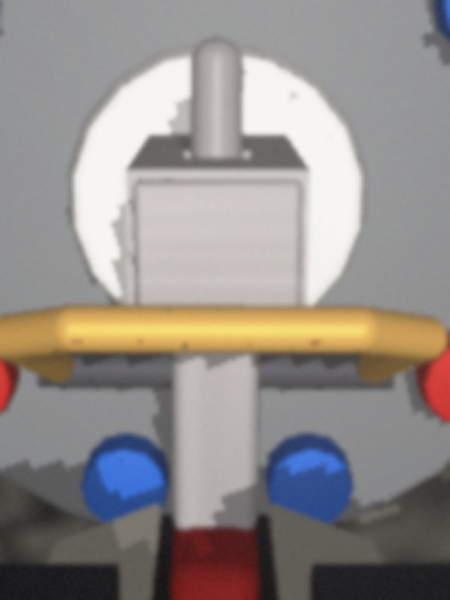

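Resistance is now hard: 3–4 N for almost no motion. The tip stands 14.6–15 mm beyond the far wall (15 expected), so the collar is seated. I'll relax the push and release.

>>> step_arm(
  rows=[
    [1,0,-0.0004,0,0,0,0],
    [1,0,-0.0009,0,0,0,0],
    [1,0,-0.0009,0,0,0,0],
  ],
)

```text
clock: 14.22
position: [0.4848, -0.2138, 0.0924]
ee_rot: [1.432, 1.047, -1.429]
force: [-2.7, -0.0, -0.3]
width: 0.126
```

```bash
python3 chk.py
```

```text
14.22 yaw -17.53230731000735 pitch 0.10623764792600413 roll -0.03096481021536549 pin origin rot frame mm [-10.1521  -0.262   97.1542]
force rot frame -2.602238730672814 -0.8651588379968274 -0.2931190394037722 torque [ 0.0637  0.789  -0.0398] w 11.61523423100194
```

>>> step_arm(
  rows=[
    [0.6,0,-0.0005,0,0,0,0],
    [0.3,0,-0.0005,0,0,0,0],
    [0.3,0,-0.0005,0,0,0,0],
    [0.3,0,-0.0005,0,0,0,0],
  ],
)

```text
clock: 14.55
position: [0.4849, -0.2137, 0.0927]
ee_rot: [1.432, 1.047, -1.429]
force: [0.2, -0.2, -0.1]
width: 0.333
```

```bash
python3 chk.py; python3 snap.py w12;  python3 - <<'E'
from h import *
from pin import toolcloud
np.set_printoptions(precision=2,suppress=True)
im=load("w12.npz"); P=toolcloud(im)*1000
crop(im,200,80,350,280,3,"pics/w12c.png")
m=(P[...,0]<-8)&(P[...,0]>-23)&(P[...,1]>55)&(P[...,1]<85)&(abs(P[...,2])>5)&(abs(P[...,2])<10); print("far wall y",np.median(P[m][:,1]),len(P[m]))
print("  tip", np.percentile(P[(abs(P[...,2]-.2)<2)&(P[...,0]<2)&(P[...,0]>-9)&(P[...,1]>70)&(P[...,1]<84)][:,1],[98,100]))
E
python3 pin.py w12
```

```text
14.55 yaw -17.520595433672796 pitch 0.1482539469435205 roll -0.0346908053428404 pin origin rot frame mm [-10.0781  -0.1932  97.4113]
force rot frame 0.25524983544331276 -0.16825645422362995 -0.11297942205208909 torque [-0.0241  0.1289  0.0215] w 30.665306365839307
14.55 [-0.3117  0.5805  0.9061  2.0079 -0.6152  0.8477 -0.9341] [ 0.4849 -0.2137  0.0927] [ 0.193  -0.2371 -0.113 ] 0.33331854745477507
far wall y 64.12765430960289 178
  tip [78.32 78.68]
22 255 top x(min) -9.65 zmid 0.4 width 11.5
26 245 top x(min) -9.7 zmid 0.18 width 11.8
30 272 top x(min) -9.95 zmid -0.01 width 15.8
34 267 top x(min) -9.98 zmid -0.03 width 15.6
46 161 top x(min) -24.88 zmid -0.03 width 15.8
50 261 top x(min) -24.89 zmid -0.01 width 15.6
54 259 top x(min) -24.9 zmid -0.04 width 15.5
58 292 top x(min) -24.9 zmid 0.0 width 16.0
62 395 top x(min) -24.85 zmid -0.02 width 16.0
66 475 top x(min) -21.29 zmid 0.02 width 15.9
70 190 top x(min) -8.5 zmid 0.0 width 6.8
74 182 top x(min) -8.74 zmid 0.0 width 6.7
78 98 top x(min) -8.16 zmid 0.22 width 6.3
tip ymax 77.94644620447433
bar [-78.8456  32.5154  -2.0648] z ext -18.016358926601452 17.541518583235273
red x top [-22.0673 -20.6113] y [-3.786  11.8815]
```

View pics/w12c.png

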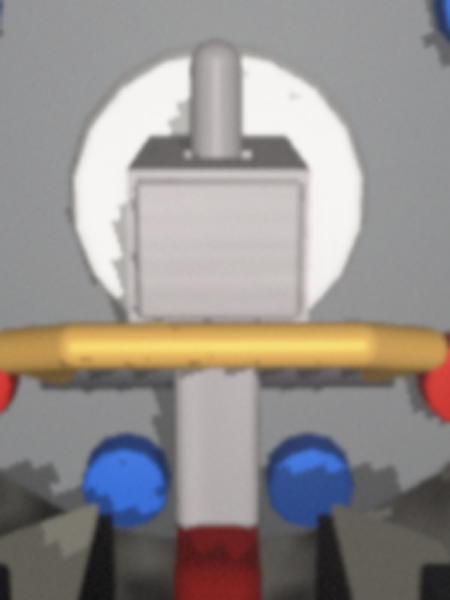

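After release the force is ~0, and the pin stays in. Its head has sagged slightly (~1.5° tilt) and the tip still stands ~14.5 mm beyond the far wall. Next I'll measure the ring bar and retreat upward.

```bash
cat > bar.py <<'E'
import sys
from h import *
np.set_printoptions(precision=2,suppress=True)
im=load(sys.argv[1]+".npz"); st=dict(position=im["st_position"],ee_rot=im["st_ee_rot"]) if "st_position" in im else None
C=cloud(im,st); d=C[...,:2]-ROT; c,s=np.cos(YAW),np.sin(YAW)
X=(c*d[...,0]+s*d[...,1])*1000; Y=(-s*d[...,0]+c*d[...,1])*1000; Z=C[...,2]*1000
hsv=cv2.cvtColor(im["pixels"],cv2.COLOR_RGB2HSV); H,S,V=[hsv[...,i].astype(int) for i in range(3)]
m=(H>12)&(H<30)&(S>90)&(V>70)&(abs(Y)<35)&(X>-40)&(X<50)&(Z>80)&(Z<160)
print(m.sum(),"Y ext",Y[m].min(),Y[m].max(),"Z",Z[m].min(),Z[m].max())
b=m&(abs(Y)<12); print("bar seen surface X",np.percentile(X[b],[5,50,95]),"Z",np.percentile(Z[b],[5,50,95]),b.sum())
m=((H<8)|(H>172))&(S>130)&(V>50)&(abs(Y)<8)&(X<-35)&(X>-75)&(Z>80); 
if m.sum(): print("red X",np.percentile(X[m],[1,99]),"Zmax",np.percentile(Z[m],[50,98]))
m=(S<70)&(abs(Y)<2)&(X>13)&(X<32)&(Z>85)&(Z<106); 
if m.sum(): print("tip X",np.percentile(X[m],[99,100]),"Ztop",[(x,np.percentile(Z[m&(abs(X-x)<1.5)],80).round(2)) for x in (14,18,22) if (m&(abs(X-x)<1.5)).sum()])
m=(S<70)&(abs(Y)<5)&(X>-40)&(X<-15)&(Z>95)&(Z<106); 
if m.sum(): print("head Ztop",[(x,np.percentile(Z[m&(abs(X-x)<1.5)],60).round(2)) for x in (-36,-30,-24,-18) if (m&(abs(X-x)<1.5)).sum()])
E
python3 bar.py w12; python3 bar.py w11
```

```text
2299 Y ext -24.38787590865329 23.935935948129615 Z 98.24643633960025 147.3841720667703
bar seen surface X [-4.76 -2.48 -0.87] Z [143.86 145.25 146.41] 1209
red X [-56.91 -41.22] Zmax [113.27 114.97]
tip X [25.24 25.61] Ztop [(14, np.float64(101.09)), (18, np.float64(101.36)), (22, np.float64(101.49))]
head Ztop [(-36, np.float64(101.5)), (-30, np.float64(101.85)), (-24, np.float64(101.97)), (-18, np.float64(102.35))]
2517 Y ext -24.53825993206691 23.835441845593596 Z 96.91240517230324 148.03337106418707
bar seen surface X [-2.98 -0.75  0.95] Z [143.6  145.17 146.28] 1242
red X [-55.77 -40.57] Zmax [114.68 116.37]
tip X [25.57 25.58] Ztop [(14, np.float64(100.38)), (18, np.float64(100.6)), (22, np.float64(100.39))]
head Ztop [(-36, np.float64(102.54)), (-30, np.float64(102.59)), (-24, np.float64(102.74)), (-18, np.float64(102.7))]
```

>>> step_arm(
  rows=[
    [0.3,-0.015,0,0,0,0,0],
    [0.3,-0.035,0,0,0,0,0],
    [0.3,-0.058,0,0,0,0,0],
    [0.6,-0.058,0,0,0,0,0],
    [1,-0.058,0,0,0,0,0],
    [1,-0.058,0.01,0,0,0,0],
    [1,-0.058,0.02,0,0,0,0],
    [1,-0.058,0.03,0,0,0,0],
    [1,-0.058,0.03,0,0,0,0],
  ],
  newtons=20,
)

```text
clock: 15.35
position: [0.509, -0.2213, 0.1385]
ee_rot: [1.431, 1.047, -1.429]
force: [0.3, -0.3, 0.3]
width: 0.011
```

```bash
cat > tcp.py <<'E'
from h import *
from cell import status
np.set_printoptions(precision=2,suppress=True)
st=status.observe(); p=np.array(st["position"]); d=p[:2]-ROT; c,s=np.cos(YAW),np.sin(YAW)
f=np.array(st["force"])
print(round(st["clock"],2),"TCP rot mm",np.array([c*d[0]+s*d[1],-s*d[0]+c*d[1],p[2]])*1000,"F",np.array([c*f[0]+s*f[1],-s*f[0]+c*f[1],f[2]]),"T",np.array(st["ft_torque"]),"w",st["width"]*92)
E
python3 tcp.py; python3 snap.py w13; python3 bar.py w13
```

```text
15.35 TCP rot mm [-27.78   0.08 138.52] F [ 0.34 -0.25  0.35] T [ 0.02  0.19 -0.  ] w 1.0511347089427805
15.35 [-0.336   0.5603  0.9566  1.9055 -0.5569  0.9654 -0.9958] [ 0.509  -0.2213  0.1385] [ 0.252  -0.3416  0.3474] 0.01142537727111718
1074 Y ext -24.044701750519895 23.88834627699726 Z 135.53889319323642 147.382689618177
bar seen surface X [-4.61 -2.38 -0.79] Z [143.67 145.23 146.42] 573
red X [-58.83 -41.13] Zmax [113.64 115.18]
tip X [25.71 25.96] Ztop [(14, np.float64(100.94)), (18, np.float64(101.19)), (22, np.float64(101.39))]
head Ztop [(-36, np.float64(101.84)), (-30, np.float64(101.96)), (-24, np.float64(102.14))]
```

View pics/w13.png

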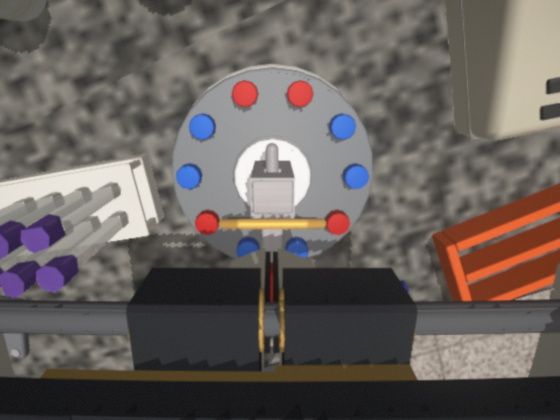

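Tip X ≈ 25.9 mm (home = 26), and the ring is still up. I'll push the bar forward from behind along its arc.

>>> step_arm(
  rows=[
    [1,0,0.01,0,0,0,0],
    [1,0,0.0166,0,0,0,0],
    [1,0.002,0.022,0,0,0,0],
    [1,0.0046,0.0275,0,0,0,0],
    [1,0.0075,0.032,0,0,0,0],
    [1,0.0109,0.0364,0,0,0,0],
    [1,0.0109,0.0364,0,0,0,0],
  ],
)

```text
clock: 15.98
position: [0.5353, -0.2296, 0.1296]
ee_rot: [1.432, 1.048, -1.43]
force: [-0.2, -0.0, -0.1]
width: 0.005
```

```bash
python3 tcp.py; python3 snap.py w14; python3 bar.py w14;python3 - <<'E'
from h import *
im=load("w14.npz"); crop(im,180,80,380,300,2.7,"pics/w14c.png")
E
```

```text
15.98 TCP rot mm [ -0.23   0.06 129.58] F [-0.2  -0.09 -0.06] T [0.02 0.29 0.07] w 0.5056279613953286
15.9833 [-0.2971  0.6112  0.9286  1.8452 -0.5853  0.9845 -0.992 ] [ 0.5353 -0.2296  0.1296] [-0.2175 -0.0212 -0.0605] 0.005495956102123137
1195 Y ext -23.75845502794534 24.025153158792524 Z 114.10910916438947 146.63563033277418
bar seen surface X [11.37 13.88 15.39] Z [135.29 136.72 137.95] 558
red X [-66.1  -48.49] Zmax [115.81 116.87]
tip X [25.78 25.88] Ztop [(14, np.float64(100.46)), (18, np.float64(100.43)), (22, np.float64(100.4))]
head Ztop [(-30, np.float64(103.29))]
```

View pics/w14c.png

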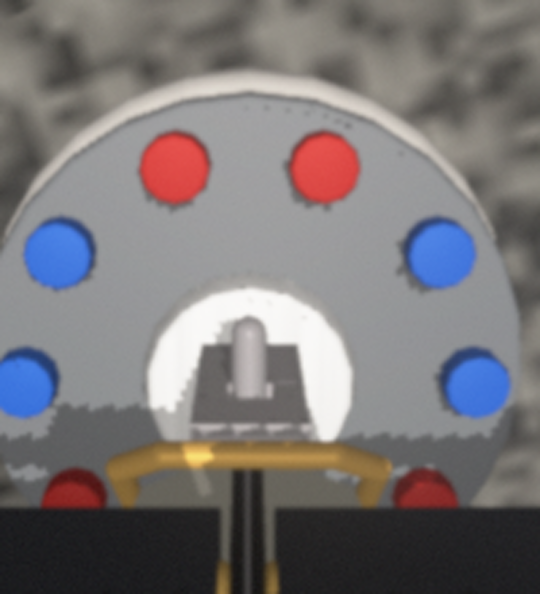

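The ring follows (bar now at X≈14, Z≈135) and the pin has come level. I'll continue, then switch to pressing from above.

>>> step_arm(
  rows=[
    [1,0.0017,0.003,0,0,0,0],
    [1,0.0034,0.006,0,0,0,0],
    [1,0.0075,0.0096,0,0,0,0],
    [1,0.0075,0.0096,0,0,0,0],
    [1,-0.005,0.006,0,0,0,0],
    [1,-0.02,0.006,0,0,0,0],
    [1,-0.02,0.02,0,0,0,0],
    [1,-0.02,0.032,0,0,0,0],
    [1,-0.02,0.032,0,0,0,0],
  ],
)

```text
clock: 16.78
position: [0.5619, -0.2378, 0.1477]
ee_rot: [1.432, 1.045, -1.426]
force: [0.0, 0.4, -0.2]
width: 0.004
```

```bash
python3 tcp.py; python3 snap.py w15; python3 bar.py w15;python3 - <<'E'
from h import *
im=load("w15.npz"); crop(im,180,80,380,300,2.7,"pics/w15c.png")
from cell import cams
t=cams.get_image("scene"); np.savez("scene2.npz",**t); crop(t,260,140,360,250,5,"pics/s2.png")
E
```

```text
16.78 TCP rot mm [ 27.61   0.2  147.67] F [-0.09  0.41 -0.16] T [0.01 0.16 0.05] w 0.35501259851033523
16.7833 [-0.2817  0.6294  0.9322  1.7606 -0.5796  1.0463 -1.0151] [ 0.5619 -0.2378  0.1477] [ 0.0405  0.422  -0.159 ] 0.0038588325925036438
12 Y ext 0.017167398699568376 0.4699481810755187 Z 151.97950996239206 153.84799827843437
bar seen surface X [27.94 29.25 30.17] Z [152.12 152.62 153.67] 12
red X [-58.86 -42.7 ] Zmax [113.9  115.22]
tip X [25.71 25.88] Ztop [(18, np.float64(100.92)), (22, np.float64(101.47))]
```

View pics/s2.png

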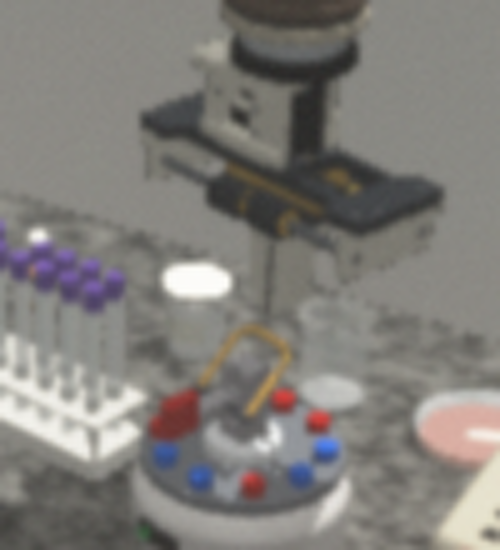

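View pics/w15c.png

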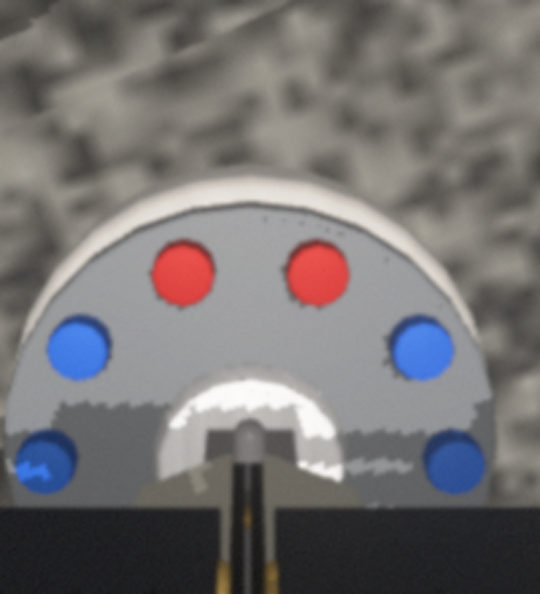

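The ring is at about 40° (scene crop), with the finger above it. I'll press down along the arc.

>>> step_arm(
  rows=[
    [1,0.01,0,0,0,0,0],
    [1,0.018,0,0,0,0,0],
    [1,0.023,0.001,0,0,0,0],
    [1,0.027,0.003,0,0,0,0],
    [1,0.031,0.005,0,0,0,0],
    [1,0.035,0.007,0,0,0,0],
    [1,0.039,0.009,0,0,0,0],
    [1,0.043,0.0105,0,0,0,0],
    [1,0.047,0.0115,0,0,0,0],
    [1,0.05,0.0125,0,0,0,0],
    [1,0.05,0.0125,0,0,0,0],
  ],
)

```text
clock: 17.8
position: [0.5686, -0.2401, 0.1056]
ee_rot: [1.432, 1.049, -1.43]
force: [1.2, -0.9, 1.7]
width: 0.002
```

```bash
python3 tcp.py
```

```text
17.8 TCP rot mm [ 34.68  -0.01 105.58] F [ 1.4  -0.46  1.74] T [-0.1   0.03  0.01] w 0.18136714396577377
```

>>> step_arm(
  rows=[
    [1,0.0005,0.0045,0,0,0,0],
    [1,0.002,0.005,0,0,0,0],
    [1,0.004,0.005,0,0,0,0],
    [1,0.004,0.005,0,0,0,0],
  ],
)

```text
clock: 18.13
position: [0.5729, -0.2415, 0.1029]
ee_rot: [1.432, 1.048, -1.429]
force: [1.5, -0.8, 1.8]
width: 0.005
```

```bash
python3 tcp.py
```

```text
18.13 TCP rot mm [ 39.19  -0.09 102.9 ] F [ 1.62 -0.3   1.76] T [-0.09  0.01  0.01] w 0.48711776682760044
```

>>> step_arm(
  rows=[
    [1,0.001,0,0,0,0,0],
    [1,0.002,0,0,0,0,0],
    [1,0.002,0,0,0,0,0],
  ],
)

```text
clock: 18.38
position: [0.5729, -0.2416, 0.1015]
ee_rot: [1.432, 1.047, -1.429]
force: [1.2, -1.1, 1.2]
width: 0.004
```

```bash
python3 tcp.py
```

```text
18.38 TCP rot mm [ 39.23  -0.1  101.49] F [ 1.46 -0.69  1.22] T [-0.04 -0.01  0.05] w 0.37768912190716625
```

>>> step_arm(
  rows=[
    [1,0.001,0,0,0,0,0],
    [1,0.002,0,0,0,0,0],
    [1,0.002,0,0,0,0,0],
  ],
)

```text
clock: 18.63
position: [0.5728, -0.2415, 0.0998]
ee_rot: [1.432, 1.048, -1.429]
force: [1.0, -1.2, 1.6]
width: 0.005
```

```bash
python3 tcp.py
```

```text
18.63 TCP rot mm [39.13 -0.09 99.81] F [ 1.34 -0.83  1.57] T [-0.05 -0.   -0.02] w 0.4777042149546737
```

>>> step_arm(
  rows=[
    [1,0.0007,0,0,0,0,0],
    [1,0.0013,0,0,0,0,0],
    [1,0.0013,0,0,0,0,0],
  ],
)

```text
clock: 18.88
position: [0.5728, -0.2415, 0.0988]
ee_rot: [1.432, 1.048, -1.429]
force: [1.5, -0.1, 2.1]
width: 0.005
```

```bash
python3 tcp.py
```

```text
18.88 TCP rot mm [39.12 -0.11 98.77] F [1.48 0.35 2.13] T [-0.1  -0.04  0.03] w 0.4918720285063408
```

>>> step_arm(
  rows=[
    [1,0.0007,0,0,0,0,0],
    [1,0.0013,0,0,0,0,0],
    [1,0.0013,0,0,0,0,0],
  ],
)

```text
clock: 19.13
position: [0.5728, -0.2416, 0.0978]
ee_rot: [1.432, 1.048, -1.429]
force: [0.7, -0.1, 1.9]
width: 0.01
```

```bash
python3 tcp.py
```

```text
19.13 TCP rot mm [39.15 -0.13 97.84] F [0.75 0.13 1.9 ] T [-0.08  0.01  0.  ] w 0.8844923152858165
```

```bash
python3 snap.py w16; python3 bar.py w16;python3 - <<'E'
from h import *
im=load("w16.npz"); 
from cell import cams
t=cams.get_image("scene"); np.savez("scene3.npz",**t); 
a=cv2.resize(im["pixels"][100:320,150:400,::-1],(500,440)); b=cv2.resize(t["pixels"][170:250,260:360,::-1],(550,440),interpolation=cv2.INTER_CUBIC)
cv2.imwrite("pics/c16.png",np.hstack([a,b])[:, :]) 
E
```

```text
19.1333 [-0.237   0.7008  0.8762  1.7719 -0.6412  0.9789 -0.9777] [ 0.5728 -0.2416  0.0978] [ 0.7493 -0.103   1.8979] 0.009614046905280614
42 Y ext -2.5024027804643016 2.2371215098215225 Z 103.54478932714056 145.09882887580383
bar seen surface X [31.66 34.93 47.92] Z [104.18 143.62 144.63] 42
tip X [31.14 31.22] Ztop []
```

```bash
python3 -c "
import cv2;i=cv2.imread('pics/c16.png');cv2.imwrite('pics/c16s.png',cv2.resize(i,(790,331)))"
```

```text
(no output)
```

View pics/c16s.png

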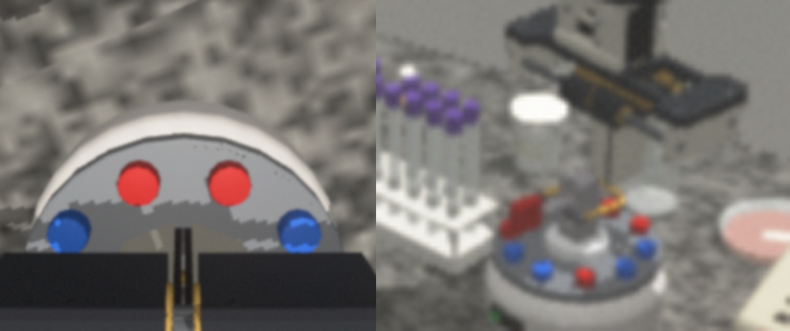

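>>> step_arm(
  rows=[
    [1,0.0007,0,0,0,0,0],
    [1,0.0013,0,0,0,0,0],
    [1,0.0013,0,0,0,0,0],
  ],
)

```text
clock: 19.48
position: [0.5729, -0.2416, 0.0969]
ee_rot: [1.432, 1.047, -1.429]
force: [0.8, -0.1, 4.5]
width: 0.004
```

```bash
python3 tcp.py
```

```text
19.48 TCP rot mm [39.25 -0.15 96.94] F [0.79 0.2  4.53] T [0.01 0.15 0.  ] w 0.33522477621614005
```

Force rose from 1.9 to 4.5 N, so the ring is at its stop. I'll lift off and look.

>>> step_arm(
  rows=[
    [1,-0.005,0,0,0,0,0],
    [1,-0.03,0,0,0,0,0],
    [1,-0.07,0,0,0,0,0],
    [1,-0.1,-0.03,0,0,0,0],
    [1,-0.1,-0.07,0,0,0,0],
    [1,-0.1,-0.085,0,0,0,0],
    [1,-0.1,-0.085,0,0,0,0],
    [1,-0.1,-0.085,0,0,0,0],
  ],
)

```text
clock: 20.15
position: [0.5077, -0.2205, 0.1768]
ee_rot: [1.433, 1.048, -1.429]
force: [-0.0, 0.8, -0.6]
width: 0.008
```

```bash
python3 tcp.py; python3 snap.py w17; sed -i 's/abs(Y)<35)&(X>-40)&(X<50)&(Z>80)&(Z<160)/abs(Y)<28)\&(X>-25)\&(X<45)\&(Z>80)\&(Z<160)/' bar.py; python3 bar.py w17; python3 - <<'E'
from h import *
im=load("w17.npz"); crop(im,200,80,350,260,3.3,"pics/w17c.png")
st=dict(position=im["st_position"],ee_rot=im["st_ee_rot"])
C=cloud(im,st); d=C[...,:2]-ROT; c,s=np.cos(YAW),np.sin(YAW)
X=(c*d[...,0]+s*d[...,1])*1000; Y=(-s*d[...,0]+c*d[...,1])*1000; Z=C[...,2]*1000
hsv=cv2.cvtColor(im["pixels"],cv2.COLOR_RGB2HSV); H,S,V=[hsv[...,i].astype(int) for i in range(3)]
m=(H>12)&(H<30)&(S>90)&(V>70)&(abs(Y)<28)&(X>-25)&(X<45)&(Z>80)&(Z<160)
for x in range(-22,36,6):
    k=m&(abs(X-x)<3)
    if k.sum()>5: print(x,"ring Ztop",np.percentile(Z[k],[50,90]).round(1),"Y",Y[k].min().round(1),Y[k].max().round(1),k.sum())
E
```

```text
20.15 TCP rot mm [-29.29   0.48 176.84] F [-0.28  0.77 -0.63] T [-0.02  0.15 -0.  ] w 0.7168045141116144
20.15 [-0.3716  0.5138  1.0013  1.8676 -0.5041  1.0372 -1.0384] [ 0.5077 -0.2205  0.1768] [-0.0367  0.8149 -0.6321] 0.007791353414256678
1339 Y ext -24.354119274844553 24.005383557014653 Z 96.38791306647013 101.72666481854434
bar seen surface X [28.65 30.59 32.35] Z [ 98.18  99.49 100.7 ] 273
red X [-46.8  -41.49] Zmax [112.39 115.46]
tip X [25.35 25.42] Ztop [(14, np.float64(101.03)), (18, np.float64(101.08)), (22, np.float64(101.06))]
head Ztop [(-36, np.float64(101.57)), (-30, np.float64(101.96)), (-24, np.float64(102.09)), (-18, np.float64(102.21))]
-16 ring Ztop [98.1 99.2] Y -24.0 23.9 89
-10 ring Ztop [98.2 99.3] Y -24.4 23.7 116
-4 ring Ztop [98.6 99.4] Y -24.3 23.5 121
2 ring Ztop [98.7 99.6] Y -24.1 24.0 116
8 ring Ztop [98.9 99.6] Y -23.9 23.8 115
14 ring Ztop [99.1 99.8] Y -23.6 23.6 115
20 ring Ztop [99.1 99.9] Y -23.5 24.0 128
26 ring Ztop [ 99.2 100.1] Y -23.4 23.1 221
32 ring Ztop [ 99.6 100.5] Y -17.7 17.4 318
```

View pics/w17c.png

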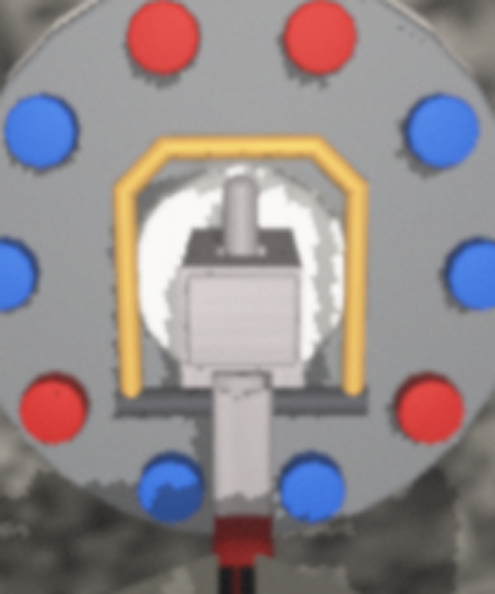

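The ring lies flat round the spindle: bar X ≈ 30.6 mm (31 expected), and parallel to the pin within about 0.5°. The pin's tip reads ~0.2–0.5 mm short of fully seated, so I'll nudge the grip gently from behind to confirm the collar is on the spindle.

>>> step_arm(
  rows=[
    [1,0,-0.04,0.0005,0,0,0],
    [1,0,-0.082,0.0005,0,0,0],
    [1,0,-0.082,0.0005,0,0,0],
    [1,0.04,-0.082,0.0005,0,0,0],
    [1,0.08,-0.082,0.0005,0,0,0],
    [1,0.101,-0.082,0.0005,0,0,0],
    [1,0.101,-0.082,0.0005,0,0,0],
    [1,0.101,-0.082,0.0005,0,0,0],
  ],
)

```text
clock: 20.87
position: [0.4454, -0.2023, 0.0955]
ee_rot: [1.431, 1.048, -1.432]
force: [0.2, -0.0, 0.7]
width: 0.005
```

```bash
python3 tcp.py; python3 snap.py w18; python3 - <<'E'
from h import *
from pin import toolcloud
im=load("w18.npz"); P=toolcloud(im)*1000; hsv=cv2.cvtColor(im["pixels"],cv2.COLOR_RGB2HSV); H,S,V=[hsv[...,i].astype(int) for i in range(3)]
m=((H<8)|(H>172))&(S>130)&(V>50)&(abs(P[...,2])<9)&(P[...,0]>-40)&(P[...,0]<10); print("red y",np.percentile(P[m][:,1],[0,2,50,99]),"x",np.percentile(P[m][:,0],[5,50]))
E
python3 bar.py w18
```

```text
20.87 TCP rot mm [-94.16  -0.83  95.45] F [0.18 0.01 0.74] T [-0.02  0.18 -0.01] w 0.4733591713290789
20.8667 [-0.3499  0.5197  0.9309  2.0998 -0.5861  0.8034 -0.9336] [ 0.4454 -0.2023  0.0955] [ 0.1795 -0.0412  0.7388] 0.005145208384011727
red y [26.8423 27.9407 41.0468 52.3553] x [-19.4677 -18.2034]
2186 Y ext -24.646352675112265 24.11463230946574 Z 95.30831830597968 101.43550136794124Traceback (most recent call last):
  File "bar.py", line 10, in <module>
    b=m&(abs(Y)<12); print("bar seen surface X",np.percentile(X[b],[5,50,95]),"Z",np.percentile(Z[b],[5,50,95]),b.sum())
                                                ~~~~~~~~~~~~~^^^^^^^^^^^^^^^^
    return _quantile_unchecked(
        a, q, axis, out, overwrite_input, method, keepdims, weights)
    return _ureduce(a,
                    func=_quantile_ureduce_func,
    ...<5 lines>...
                    overwrite_input=overwrite_input,
                    method=method)
    r = func(a, **kwargs)
    result = _quantile(arr,
                       quantiles=q,
    ...<2 lines>...
                       out=out,
                       weights=wgt)
    slices_having_nans = np.isnan(arr[-1, ...])
                                  ~~~^^^^^^^^^
IndexError: index -1 is out of bounds for axis 0 with size 0
```

View pics/w18.png

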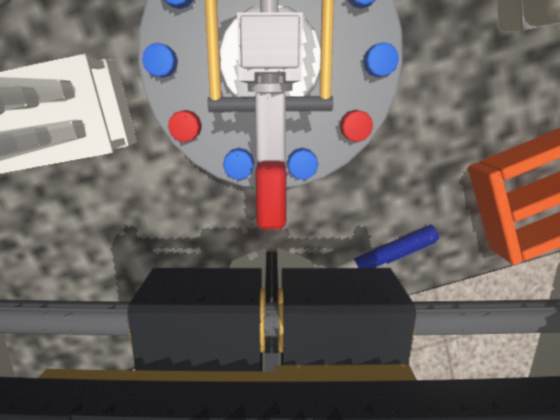

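```bash
python3 - <<'E'
from h import *
from pin import toolcloud
im=load("w18.npz"); crop(im,225,0,320,130,5.5,"pics/w18c.png")
P=toolcloud(im)*1000+np.array([0,-94.16,0]); np.set_printoptions(precision=2,suppress=True)
for u in (262,270,278):
    print(u,[ (r,P[r,u,1].round(1),(95.45-P[r,u,0]).round(1)) for r in range(56,104,2)])
E
```

```text
262 [(56, np.float64(-3.2), np.float64(117.2)), (58, np.float64(-3.9), np.float64(118.1)), (60, np.float64(-4.6), np.float64(118.2)), (62, np.float64(-5.3), np.float64(119.1)), (64, np.float64(-5.8), np.float64(117.2)), (66, np.float64(-6.4), np.float64(117.1)), (68, np.float64(-7.0), np.float64(116.0)), (70, np.float64(-7.6), np.float64(114.9)), (72, np.float64(-8.0), np.float64(108.1)), (74, np.float64(-8.3), np.float64(97.4)), (76, np.float64(-14.3), np.float64(253.7)), (78, np.float64(-9.8), np.float64(97.8)), (80, np.float64(-10.5), np.float64(97.9)), (82, np.float64(-11.3), np.float64(98.0)), (84, np.float64(-12.1), np.float64(103.2)), (86, np.float64(-12.9), np.float64(104.1)), (88, np.float64(-13.6), np.float64(104.8)), (90, np.float64(-14.3), np.float64(103.6)), (92, np.float64(-15.1), np.float64(100.4)), (94, np.float64(-15.8), np.float64(102.2)), (96, np.float64(-16.6), np.float64(102.7)), (98, np.float64(-17.3), np.float64(102.3)), (100, np.float64(-18.1), np.float64(103.1)), (102, np.float64(-18.9), np.float64(101.3))]
270 [(56, np.float64(-3.2), np.float64(117.4)), (58,
[... 1341 characters left out ...]
)), (72, np.float64(-8.1), np.float64(110.3)), (74, np.float64(-8.3), np.float64(98.3)), (76, np.float64(-9.0), np.float64(97.9)), (78, np.float64(-9.8), np.float64(97.7)), (80, np.float64(-10.5), np.float64(97.5)), (82, np.float64(-11.3), np.float64(97.7)), (84, np.float64(-12.2), np.float64(105.1)), (86, np.float64(-12.9), np.float64(104.4)), (88, np.float64(-13.6), np.float64(104.7)), (90, np.float64(-14.3), np.float64(105.8)), (92, np.float64(-15.1), np.float64(101.9)), (94, np.float64(-15.8), np.float64(101.7)), (96, np.float64(-16.6), np.float64(102.7)), (98, np.float64(-17.3), np.float64(102.3)), (100, np.float64(-18.1), np.float64(101.6)), (102, np.float64(-18.9), np.float64(101.7))]
```

View pics/w18c.png

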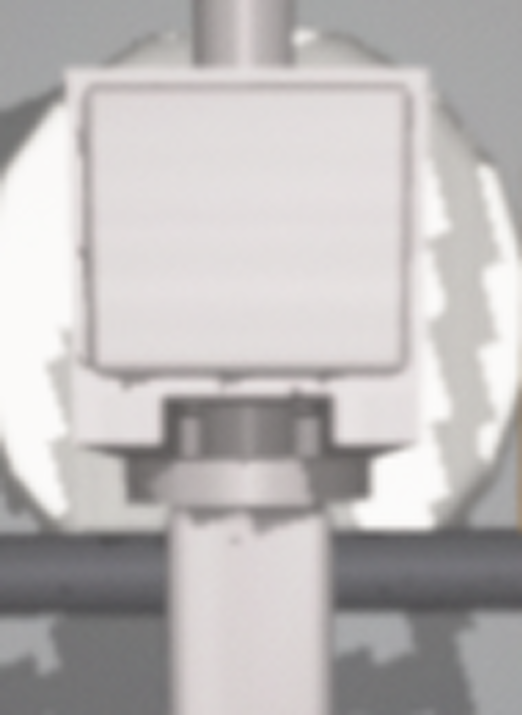

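The crop shows the collar (row ~490) against the spindle's face, with a hairline gap at its top edge from the slight tilt. I'll do the gentle nudge.

>>> step_arm(
  rows=[
    [1,0,0.008,-0.001,0,0,0],
    [1,0,0.017,-0.001,0,0,0],
    [1,0,0.019,-0.001,0,0,0],
    [1,0,0.019,-0.001,0,0,0],
  ],
)

```text
clock: 21.25
position: [0.4605, -0.2054, 0.0963]
ee_rot: [1.432, 1.048, -1.429]
force: [-2.4, 0.9, 1.4]
width: 0.008
```

```bash
python3 tcp.py
```

```text
21.25 TCP rot mm [-78.79   0.69  96.27] F [-2.57  0.1   1.37] T [ 0.23  0.68 -0.02] w 0.7098035139110253
```

>>> step_arm(
  rows=[
    [1,0,0.0004,0,0,0,0],
    [1,0,0.0008,0,0,0,0],
    [1,0,0.0008,0,0,0,0],
  ],
)

```text
clock: 21.5
position: [0.4605, -0.2055, 0.0959]
ee_rot: [1.432, 1.048, -1.429]
force: [-3.9, 1.7, 0.6]
width: 0.005
```

```bash
python3 tcp.py; python3 snap.py w19; python3 - <<'E'
from h import *
im=load("w19.npz"); crop(im,200,20,340,240,2.7,"pics/w19c.png")
E
```

```text
21.5 TCP rot mm [-78.78   0.63  95.94] F [-4.24  0.5   0.64] T [0.32 0.99 0.01] w 0.47589050252565646
21.5 [-0.3378  0.5395  0.9219  2.065  -0.5948  0.8222 -0.9366] [ 0.4605 -0.2055  0.0959] [-3.8988  1.7497  0.6357] 0.005172722853539744
```

View pics/w19c.png

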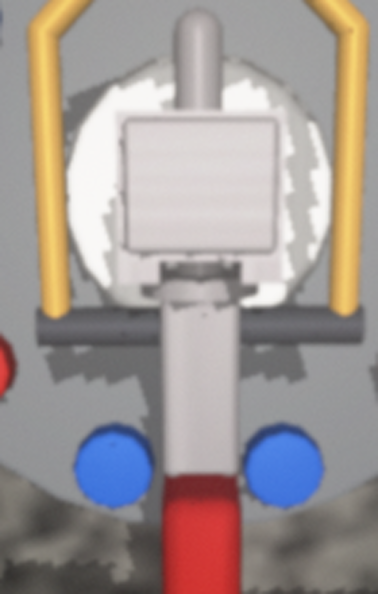

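At 4.2 N there is no motion, so the collar is seated. I'll back off and retreat, then do a final check.

>>> step_arm(
  rows=[
    [1,0,-0.002,0,0,0,0],
    [1,0,-0.02,0,0,0,0],
    [1,-0.03,-0.03,0,0,0,0],
    [1,-0.08,-0.02,0,0,0,0],
    [1,-0.1,0.03,0,0,0,0],
    [1,-0.1,0.06,0,0,0,0],
    [1,-0.1,0.06,0,0,0,0],
    [1,-0.1,0.06,0,0,0,0],
  ],
)

```text
clock: 22.22
position: [0.508, -0.2207, 0.1763]
ee_rot: [1.431, 1.045, -1.428]
force: [-1.0, -1.0, -0.7]
width: 0.004
```

```bash
python3 tcp.py; python3 snap.py w20; python3 bar.py w20; python3 - <<'E'
from h import *
from cell import cams
im=load("w20.npz"); crop(im,200,80,350,260,3.3,"pics/w20c.png")
st=dict(position=im["st_position"],ee_rot=im["st_ee_rot"])
C=cloud(im,st); d=C[...,:2]-ROT; c,s=np.cos(YAW),np.sin(YAW)
X=(c*d[...,0]+s*d[...,1])*1000; Y=(-s*d[...,0]+c*d[...,1])*1000; Z=C[...,2]*1000
hsv=cv2.cvtColor(im["pixels"],cv2.COLOR_RGB2HSV); H,S,V=[hsv[...,i].astype(int) for i in range(3)]
m=(H>12)&(H<30)&(S>90)&(V>70)&(abs(Y)<28)&(X>-25)&(X<45)&(Z>80)&(Z<160)
for x in range(-16,36,12):
    k=m&(abs(X-x)<3)
    if k.sum()>5: print(x,"ring Z",np.percentile(Z[k],[50,90]).round(1))
t=cams.get_image("top"); a=load("top0.npz")["pixels"].astype(int); dd=(np.abs(a-t["pixels"]).max(2)>60)
cv2.imwrite("pics/topdiff.png",np.where(dd[...,None],[0,0,255],t["pixels"][:,:,::-1]).astype(np.uint8))
E
```

```text
22.22 TCP rot mm [-28.95   0.29 176.27] F [-0.68 -1.22 -0.73] T [-0.02  0.18 -0.03] w 0.3949248416644673
22.2167 [-0.3746  0.5146  1.0039  1.8698 -0.5052  1.033  -1.0367] [ 0.508  -0.2207  0.1763] [-1.0114 -0.9566 -0.7336] 0.004292661322439862
1340 Y ext -24.282494756008784 23.983676189756583 Z 95.77737662477298 101.7261959931671
bar seen surface X [29.28 31.08 32.36] Z [ 98.46  99.7  100.72] 242
red X [-46.02 -41.13] Zmax [112.08 114.95]
tip X [25.56 25.63] Ztop [(14, np.float64(100.91)), (18, np.float64(101.61)), (22, np.float64(101.51))]
head Ztop [(-36, np.float64(101.54)), (-30, np.float64(101.83)), (-24, np.float64(102.2)), (-18, np.float64(102.27))]
-16 ring Z [98.1 99.1]
-4 ring Z [98.4 99.4]
8 ring Z [99.1 99.9]
20 ring Z [ 99.3 100.1]
32 ring Z [ 99.7 100.6]
```

View pics/w20c.png

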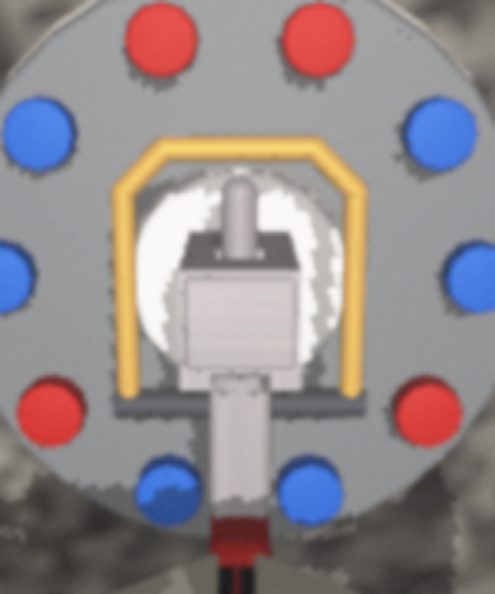

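View pics/topdiff.png

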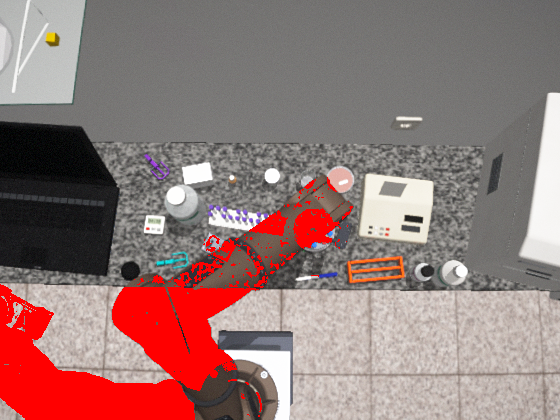

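Final readings: bar at X = 31.1 mm (31 expected), tip at X = 25.6, and the ring parallel to the pin. The crop shows the ring flat around the spindle, and the top view shows the bystanders unmoved. I'll hand in the job.

```bash
python3 -c "
from cell import arm; print(arm.sign_off())"
```

```text
the job is handed in; nothing more can be done
None
```

The pin is home in the spindle with the ring down at its stop, and I handed the job in at about 22 s of the 72 s allowed.

- **Pin:** I took the linchpin by its red grip from the cradle. The spindle's top gave a hole height of about 97.3 mm. The tip went in there without resistance, and I pushed with the ring up until the collar seated (about 4 N, no further motion).
- **Ring:** I pushed the bar forward from behind, then down along its arc to the stop, where the force rose from 1.9 to 4.5 N. Afterwards I pushed gently on the back of the grip, and the pin did not move at 4.2 N.
- **Last checks after backing away:**
  - The ring bar is at X = 31.1 mm (31 expected).
  - The tip reads X = 25.6 mm (26 expected), the same as when the collar was held hard against the spindle.
  - The ring lies parallel to the pin within about 0.5°.
- **Forces:** the highest reading against the pin, ring or rotator at the end of a move was about 5 N. I did not log force within moves. An 8.5 N vertical reading came while gripping the pin in the cradle.
- **Bystanders:** they look unmoved in the top view, but the arm hides part of the counter.
- **Not perfect:** unheld, the pin rests about 2° head-down in its loose hole, which leaves a hairline gap at the top edge of the collar.

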